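# Clear the cellar counter after a cask job

## Task

Someone has left the tasting counter in a mess. Tip the saucepan out over the wooden tray so that all its bungs land in the tray, stand the empty pan upright on the middle of the round cork mat, put the bungs left loose on the counter into the tray too, and stand every fallen bottle upright on the floor of the bottle lane. Leave the standing bottles standing in the lane and the mug, bowl and wine bottle where they are.

Things in the scene. Friction and masses are not known exactly. Their poses are not given: they have to be found in the camera images.
- lane: dark wooden bottle lane fixed to the counter: a strip 110 mm wide and 700 mm long with its floor 6 mm above the counter, and along both long edges a low lip 10 mm wide whose top is 16 mm above the counter (90 mm clear between the lips). Origin at its middle at counter level; y runs along the lane, x across it, z up
- bottle_a: small green glass sample bottle, 160 mm tall: a straight body 50 mm in diameter for the lowest 98 mm, then a shoulder and a 24 mm neck with a cork; 0.2 kg. Origin on its axis at mid-length, 80 mm from the base; its z axis points from base to neck. It starts lying on its side along the lane; may be absent (then None)
- bottle_b: small green glass sample bottle, 160 mm tall: a straight body 50 mm in diameter for the lowest 98 mm, then a shoulder and a 24 mm neck with a cork; 0.2 kg. Origin on its axis at mid-length, 80 mm from the base; its z axis points from base to neck. It starts lying on its side along the lane; may be absent (then None)
- standing_a: small green glass sample bottle, 160 mm tall: a straight body 50 mm in diameter for the lowest 98 mm, then a shoulder and a 24 mm neck with a cork; 0.2 kg. Origin on its axis at mid-length, 80 mm from the base; its z axis points from base to neck. It already stands in the lane, about the middle, and is to stay standing
- standing_b: small green glass sample bottle, 160 mm tall: a straight body 50 mm in diameter for the lowest 98 mm, then a shoulder and a 24 mm neck with a cork; 0.2 kg. Origin on its axis at mid-length, 80 mm from the base; its z axis points from base to neck. It already stands in the lane, near one end, and is to stay standing
- tray: open pale wooden tray fixed to the counter, outside 150 mm along its x and 220 mm along its y, 50 mm high, walls and floor 6 mm thick. Origin at the centre of its underside, z up
- mat: round cork mat fixed to the counter, 140 mm in diameter, 8 mm thick. Origin at the centre of its underside, z up
- pan: steel saucepan, 85 mm deep, a little flared: 96 mm across the foot and 124 mm across the rim, wall and floor 4 mm thick, about 0.3 kg. A round straight stick handle 20 mm in diameter lies level along the pan's own +y at 68 mm above its underside, and ends 166 mm from the pan's axis. Origin at the centre of its underside; z is up through its mouth
- pan_mouth (a point): centre of the pan's mouth, in the plane of the rim
- pan_grip (a point): point on the handle's axis to grip, 112 mm from the pan's axis, 68 mm above its underside; axes are the pan's
- bung_0: tapered pale wooden cask bung, 50 mm long, 40 mm in diameter at the wide end and 31 mm at the narrow end, 30 g. Origin at the centre of its wide end, z runs along it to the narrow end. It starts standing in the pan; may be absent (then None)
- bung_0_mid (a point): middle of bung_0, on its axis
- bung_1: tapered pale wooden cask bung, 50 mm long, 40 mm in diameter at the wide end and 31 mm at the narrow end, 30 g. Origin at the centre of its wide end, z runs along it to the narrow end. It starts standing in the pan; may be absent (then None)
- bung_1_mid (a point): middle of bung_1, on its axis
- bung_2: tapered pale wooden cask bung, 50 mm long, 40 mm in diameter at the wide end and 31 mm at the narrow end, 30 g. Origin at the centre of its wide end, z runs along it to the narrow end. It starts standing in the pan; may be absent (then None)
- bung_2_mid (a point): middle of bung_2, on its axis
- bung_3: tapered pale wooden cask bung, 50 mm long, 40 mm in diameter at the wide end and 31 mm at the narrow end, 30 g. Origin at the centre of its wide end, z runs along it to the narrow end. It starts standing on the counter on its wide end, beside the pan; may be absent (then None)
- bung_3_mid (a point): middle of bung_3, on its axis
- bung_4: tapered pale wooden cask bung, 50 mm long, 40 mm in diameter at the wide end and 31 mm at the narrow end, 30 g. Origin at the centre of its wide end, z runs along it to the narrow end. It starts standing on the counter on its wide end, beside the pan; may be absent (then None)
- bung_4_mid (a point): middle of bung_4, on its axis
- mug: aluminium drinking mug, 84 mm across, 100 mm tall, a bystander to be left alone. Origin at the centre of its underside
- bowl: terracotta bowl, 150 mm across, 50 mm tall, a bystander to be left alone. Origin at the centre of its underside
- wine: full-size wine bottle, 74 mm across, 290 mm tall, a bystander to be left alone. Origin at the centre of its underside
There are look-alikes about, which are no part of the job. What is meant by the pan is not blue or orange, and is the larger of those in its own colour.

How it is judged:
By the outcome, as a careful person would: the job done as asked, in the order asked, and still so for the second after the job is handed in, with the robot touching nothing.
Of bottle_a, bottle_b only 1 to 2 are there at a start; the rules pass over those that are not, and their reading is None.
Of bung_0, bung_1, bung_2 only 2 to 3 are there at a start; the rules pass over those that are not, and their reading is None.
Of bung_3, bung_4 only 1 to 2 are there at a start; the rules pass over those that are not, and their reading is None.
At some moment in a run one of bung_3, bung_4, pan may be knocked a few centimetres aside while the robot is not near it.
It also fails if it takes over 210 s, if anything falls off the work surface, if the arm or the gripper's body presses on something with over 40 N, if the wrist force passes 120 N, or if a joint passes its speed limit or range.

## Robot

A 6-joint arm with a two-finger parallel gripper is mounted at the origin on the work surface. World frame = base frame: x ahead of the robot, y to its left, z up, the work surface at z = 0. Lengths are in m, angles in rad, forces in N, time in s.
With the tool pointing down it reaches from about 0.3 to 0.775 m from the base axis. Payload 14.6 kg.
Tool frame: the origin (TCP) lies on the centre line of the jaws, within the pads' length; the fingertips stand 19 mm ahead of it and the grasp point (between the pads) is the TCP; z points along the fingers, y is the line along which they close (so a half turn about z gives the same grasp; the last joint's range is limited). The gripper opens to 94 mm and grips with 3 to 60 N. Pads are 16 mm wide; open, the fingers measure 119 mm over their backs; the gripper's body (75 mm by 177 mm) begins 78 mm behind the grasp point.
Start: joints at [1.203, 0.3, 1.521, -0, 1.321, -0.067], TCP at [0.163, 0.525, 0.224] pointing down, gripper open.
Joint ranges: [-3.03, 3.03], [-0.79, 2.21], [0.23, 2.52], [-1.04, 4.18], [0, 3.07], [-2.55, 2.55]. Speed limits (rad/s): [2.22, 2.22, 2.57, 3.14, 3.14, 3.14].

## Interface

Orientations are given as [roll, pitch, yaw] about the fixed x, y, z axes, in that order (R = Rz(yaw) Ry(pitch) Rx(roll)).
In Python, from station import get_obs, camera, workorder gives the robot as it stands.
- The arm moves only by the tool play_rows, never from a script. Its argument "motion" is a list that holds one entry, the list of rows, each a list of 7 numbers: the shift along the tool's x, y, z as a fraction of full scale, then the turn, a rotation vector about the tool's x, y, z as a fraction of full scale, then the opening, from -1 (shut) to 1 (fully open). In form: [[[x, y, z, ax, ay, az, grip], ...]]. A call has 1 to 10 rows; each row is the pose to reach, as a shift and turn from the pose commanded when the call began, along the tool's axes at that moment, turning the shorter way round; what a row does not reach only later rows make up. Full scale, the value 1, is 0.25 m for a shift and 2 pi rad for a turn. A row lasts 1/10 s, in which the tool goes at most 50 mm and 8.59 degrees, less where a joint would pass 70% of its speed; a pose out of reach is approached as far as the arm can. A call with a number of a shift or a turn outside -1 to 1 is refused whole. A call with a gripper value outside its range is refused whole. The fingers move at their own pace and stop on an object; "grip_force" is the grip in N (left out, the last holds). Time passes only in rows, so rows that repeat a pose let the fingers close. It gives the time, the measured TCP pose, the force, the opening and the grip force at its end, in the units of the state.
- get_obs(): the state, without advancing time (a new reading comes with each control period).
- camera(name): name is "scene" or "side" or "wrist"; returns a dict with "frame" (480x640x3 uint8, red, green, blue), "z_map" (480x640 float32, m along the optical axis (not along the pixel's ray), 0 where there is no reading), "camera_matrix" (3x3 intrinsics, pixels), "D" ([k1, k2, p1, p2, k3] as OpenCV has them; the pictures are not rectified), "T" (4x4, takes a point from camera to world coordinates); the wrist camera has in their place "T_tool_cam" (4x4, takes a point from camera to tool coordinates, whose origin is the TCP and whose axes are the flange's). Camera axes: x right, y up, looking along -z (the intrinsics and any distortion apply to the point x, -y, -z); pixel columns grow to the right and rows downward; lengths in m; the calibration is good to about 2 mm. A picture is of the moment at which its call begins: read the wrist's pose just before it.
- workorder.hand_in(): hands the job in; it is judged then, once.
The state is a dict: "time_s": time; "qpos": joint angles; "joint_vel": joint speeds; "tau": joint torques, N m; "ee_pos": TCP position; "eef_rot": TCP orientation; "force": force on the tool from outside, world axes, zero at the start; "moment": the same for the moment, N m; "grip_width": finger opening in m; "grip_force": force on a finger pad.
Only numpy, scipy, OpenCV 4.12 (cv2) and the standard library are available. Lean on these libraries where they do the work, as an engineer would, in place of code of your own. Each camera call takes 0.05 s, during which the arm holds its last target. There are 200 camera calls.

## Working session

There is one attempt and no reset: what is moved stays moved. The work goes in short steps, Python scripts to look and compute and a tool call to move; the robot and the scene stay as the last step left them, time stands still between calls to the robot, and variables do not carry over. Pictures are saved under pics/ and viewed, at most 14 in all, crops included, and the job is handed in when it is done.

Besides the shell and the picture viewer there is one more tool, called after "Call:" by a JSON object that holds its "op" and its "data". play_rows: Moves the arm, as the interface text tells. Its arguments: {"type":"object","properties":{"motion":{"type":"array"},"grip_force":{"type":"number"}},"required":["motion"]}

```bash
ls; mkdir -p pics; cat > h.py <<'E'
import numpy as np, cv2
from scipy.spatial.transform import Rotation as R
from station import get_obs, camera, workorder
def tool():
    o=get_obs(); T=np.eye(4); T[:3,:3]=R.from_euler('xyz',o['eef_rot']).as_matrix(); T[:3,3]=o['ee_pos']; return T
def cap(name):
    Tt=tool() if name=='wrist' else None
    c=camera(name)
    c['W']=Tt@c['T_tool_cam'] if name=='wrist' else c['T']
    return c
def cloud(c):
    h,w=c['z_map'].shape
    u,v=np.meshgrid(np.arange(w),np.arange(h))
    p=cv2.undistortPoints(np.stack([u,v],-1).reshape(-1,1,2).astype(np.float32),c['camera_matrix'],np.array(c['D'],float)).reshape(h,w,2)
    z=c['z_map']
    P=np.stack([p[...,0]*z,-p[...,1]*z,-z],-1)
    X=P@c['W'][:3,:3].T+c['W'][:3,3]
    X[z==0]=np.nan
    return X
def save(c,n): cv2.imwrite('pics/'+n,c['frame'][...,::-1])
E
python3 - <<'E'
from h import *
for n in('scene','side','wrist'):
    c=cap(n); save(c,n+'0.png'); X=cloud(c); np.savez('/tmp/'+n,X=X,f=c['frame'])
    print(n,c['W'][:3,3],np.nanmin(X,(0,1)),np.nanmax(X,(0,1)))
o=get_obs();print(o)
E
```

```text
pics
scene [ 1.13721935 -1.20549665  1.1597255 ] [-1.51456405 -0.85198133 -0.77933671] [1.50826738 1.93963821 0.66183387]
side [0.13738305 1.16152283 1.11977586] [-0.92576582 -1.96039647 -0.79169391] [2.36113021 0.85244721 0.69276601]
wrist [0.10092843 0.54553726 0.38459255] [-0.14022956  0.13198853 -0.64145683] [0.64225203 1.45999884 0.34391034]
{'time_s': 0.15, 'qpos': array([ 1.20336892e+00,  3.00338491e-01,  1.52140478e+00, -3.58868488e-05,
        1.32068257e+00, -6.65958618e-02]), 'joint_vel': array([ 0.00092245, -0.00290363, -0.00315891,  0.00104354, -0.00037779,
        0.00053726]), 'tau': array([ 1.71226609e-03, -5.31954539e+01, -3.52826607e+01,  7.08874734e-02,
        2.34801293e-02, -6.75662568e-05]), 'ee_pos': array([0.16292187, 0.52514077, 0.22403364]), 'eef_rot': array([-3.14075900e+00, -2.07603213e-05,  2.84076999e+00]), 'force': array([-0.63696331,  0.57171163, -0.13972358]), 'moment': array([0.03004552, 0.00817883, 0.01128922]), 'grip_force': 0.0, 'grip_width': 0.09396662890291105}
```

View pics/scene0.png

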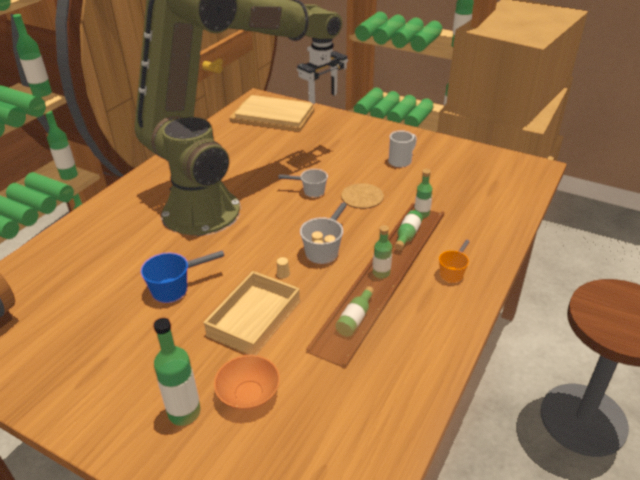

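View pics/side0.png

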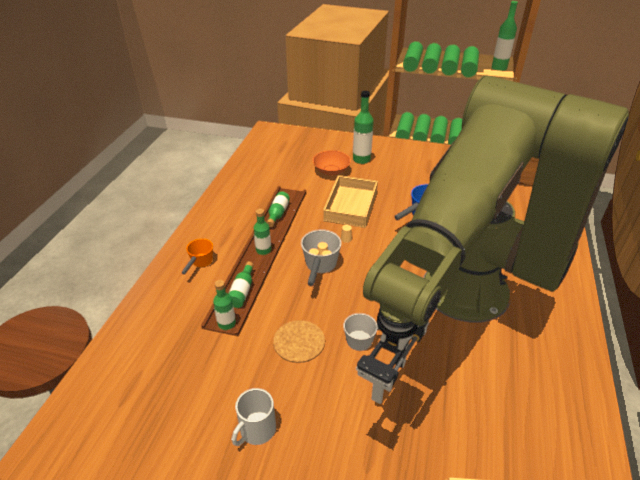

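Scene view: the saucepan candidates are blue (168,278), orange (453,265), small grey (314,184) and large grey (322,240). I choose the large grey one because it holds bungs. There is one loose bung at (282,267). The fallen bottles are at (353,312) and (410,228), the standing ones at (383,255) and (424,197). Next I measure and check a close crop.

```bash
python3 - <<'E'
from h import *
S=np.load('/tmp/scene.npz');D=np.load('/tmp/side.npz')
a=cv2.resize(S['f'][190:290,260:400],(0,0),fx=4,fy=4);b=cv2.resize(D['f'][210:300,270:400],(0,0),fx=4,fy=4)
w=max(a.shape[1],b.shape[1])
a=cv2.resize(a,(400,300));b=cv2.resize(b,(400,300))
# top-down map colored
res=0.002; x0,x1,y0,y1=0.1,1.0,-0.7,0.6
Z=np.full((int((x1-x0)/res),int((y1-y0)/res)),-1.);C=np.zeros(Z.shape+(3,),np.uint8)
for Q in(S,D):
    X=Q['X'].reshape(-1,3);f=Q['f'].reshape(-1,3)
    m=np.isfinite(X[:,0])&(X[:,2]<0.2)&(X[:,2]>-.02);X=X[m];f=f[m]
    i=((X[:,0]-x0)/res).astype(int);j=((X[:,1]-y0)/res).astype(int)
    k=(i>=0)&(i<Z.shape[0])&(j>=0)&(j<Z.shape[1])
    for q in np.argsort(X[k][:,2]):
        ii,jj=i[k][q],j[k][q]
        if X[k][q,2]>Z[ii,jj]: Z[ii,jj]=X[k][q,2];C[max(ii-1,0):ii+2,max(jj-1,0):jj+2]=f[k][q]
C=C[::-1,::-1].copy()  # up = +x, left=+y
C=cv2.resize(C,(650,450))
for g in np.arange(-.6,.6,.1): cv2.line(C,(int((y1-g)*500),0),(int((y1-g)*500),450),(255,0,255) if abs(g)<1e-6 else(90,90,90),1)
for g in np.arange(.2,1,.1): cv2.line(C,(0,int((x1-g)*500)),(650,int((x1-g)*500)),(90,90,90),1)
cv2.imwrite('pics/top.png',C[...,::-1]);cv2.imwrite('pics/crop.png',np.hstack([a,b])[...,::-1])
def blob(n,Q,u,v,r=3):
    p=Q['X'][v-r:v+r+1,u-r:u+r+1].reshape(-1,3);print(n,np.nanmedian(p,0).round(3))
for n,u,v in [('pan',322,240),('loose',282,265),('botlow',353,312),('botup',410,228),('st',383,255),('st2',424,197),('mat',362,196),('tray',253,310)]: blob(n,S,u,v)
E
```

```text
Still running in the background as job /tmp/bash_jobs.1000/79f5b7ab1c7c (pid 479). You'll get a notice when it ends.
```

```bash
kill -- -$(cat /tmp/bash_jobs.1000/79f5b7ab1c7c/pid); cat > top.py <<'E'
from h import *
def topmap(Qs,out,x0=.1,x1=1.,y0=-.7,y1=.6):
    C=np.zeros((450,650,3),np.uint8)
    X=np.vstack([q[0].reshape(-1,3) for q in Qs]);f=np.vstack([q[1].reshape(-1,3) for q in Qs])
    m=np.isfinite(X[:,0])&(X[:,2]<.2)&(X[:,2]>-.02)&(X[:,0]>x0)&(X[:,0]<x1)&(X[:,1]>y0)&(X[:,1]<y1);X=X[m];f=f[m]
    o=np.argsort(X[:,2]);X=X[o];f=f[o]
    i=np.clip((x1-X[:,0])*500,1,448).astype(int);j=np.clip((y1-X[:,1])*500,1,648).astype(int)
    for di in(-1,0,1):
        for dj in(-1,0,1): C[i+di,j+dj]=f
    for g in np.arange(-.6,.6,.1): cv2.line(C,(int((y1-g)*500),0),(int((y1-g)*500),450),(255,0,255) if abs(g)<1e-6 else(90,90,90),1)
    for g in np.arange(.2,1,.1): cv2.line(C,(0,int((x1-g)*500)),(650,int((x1-g)*500)),(90,90,90),1)
    cv2.imwrite(out,C[...,::-1])
E
timeout 60 python3 - <<'E'
from top import *
S=np.load('/tmp/scene.npz');D=np.load('/tmp/side.npz')
SX,Sf,DX,Df=S['X'],S['f'],D['X'],D['f']
a=cv2.resize(Sf[190:290,260:400],(400,300));b=cv2.resize(Df[210:300,270:400],(400,300))
cv2.imwrite('pics/crop.png',np.hstack([a,b])[...,::-1])
topmap([(SX,Sf),(DX,Df)],'pics/top.png')
for n,u,v in [('pan',322,240),('loose',282,265),('botlow',353,312),('botup',410,228),('st',383,255),('st2',424,197),('mat',362,196),('tray',253,310)]:
    print(n,np.nanmedian(SX[v-3:v+4,u-3:u+4].reshape(-1,3),0).round(3))
E
```

```text
pan [0.443 0.006 0.049]
loose [ 0.402 -0.147  0.047]
botlow [ 0.663 -0.223  0.054]
botup [0.652 0.173 0.052]
st [ 0.651 -0.024  0.089]
st2 [0.645 0.294 0.084]
mat [0.425 0.313 0.006]
tray [ 0.404 -0.297  0.005]
```

View pics/crop.png

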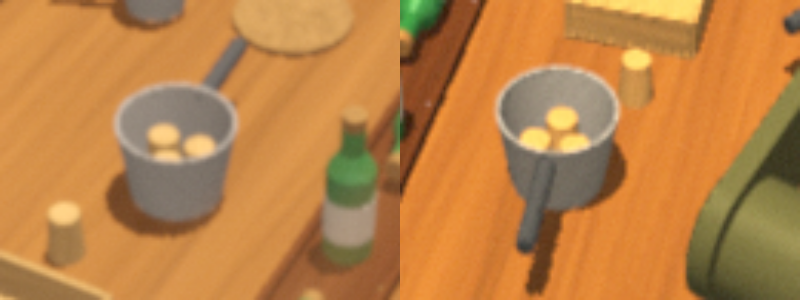

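View pics/top.png

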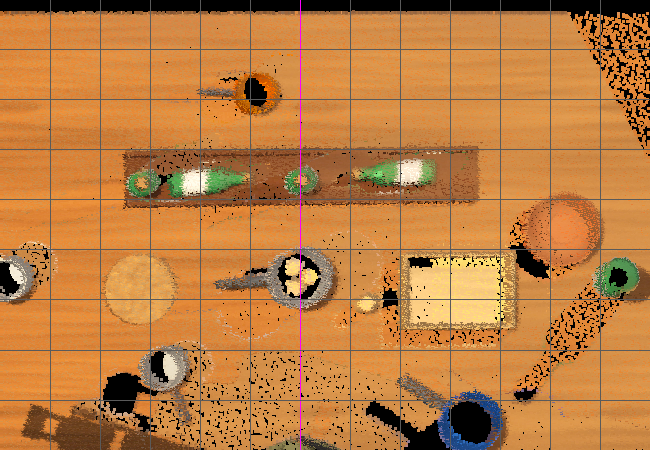

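The crop confirms it: a large grey pan with three bungs, handle towards +y, and a single loose bung. Now I fit the positions.

```bash
cat > fit.py <<'E'
from h import *
def pts(box,*Xs,zlo=-.02,zhi=.3):
    o=[]
    for X in Xs:
        X=X.reshape(-1,3);x0,x1,y0,y1=box
        m=(X[:,0]>x0)&(X[:,0]<x1)&(X[:,1]>y0)&(X[:,1]<y1)&(X[:,2]>zlo)&(X[:,2]<zhi);o.append(X[m])
    return np.vstack(o)
def circ(p):
    A=np.c_[2*p[:,:2],np.ones(len(p))];s=np.linalg.lstsq(A,(p[:,:2]**2).sum(1),rcond=None)[0]
    return s[0],s[1],np.sqrt(s[2]+s[0]**2+s[1]**2)
def rect(p):
    r=cv2.minAreaRect((p[:,:2]*1000).astype(np.float32));return np.round(r[0],1),np.round(r[1],1),round(r[2],1)
E
timeout 100 python3 - <<'E'
from fit import *
S=np.load('/tmp/scene.npz')['X'];D=np.load('/tmp/side.npz')['X']
for nm,Q in(('S',S),('D',D)):
    print(nm,'table z',np.nanmedian(pts((.3,.55,.1,.2),Q,zhi=.02)[:,2]))
    p=pts((.36,.52,-.08,.075),Q,zlo=.081,zhi=.1);print('rim',np.round(circ(p),4),len(p), p[:,2].max())
    h=pts((.37,.5,.075,.2),Q,zlo=.055,zhi=.1)
    print('handle',[ (round(y,3),np.round(np.median(h[abs(h[:,1]-y)<.008],0),4)) for y in(.085,.105,.125,.145)],h[:,1].max())
    t=pts((.3,.55,-.5,-.17),Q,zlo=.045,zhi=.06);print('tray',rect(t))
    m=pts((.33,.51,.23,.42),Q,zlo=.0055,zhi=.012);print('mat',np.round(np.median(m,0),4),rect(m))
    b=pts((.36,.42,-.17,-.09),Q,zlo=.046,zhi=.06);print('bung',b.mean(0).round(4),len(b),rect(b) if len(b)>3 else 0)
    for n,bx in(('A',(.60,.70,.09,.285)),('B',(.60,.70,-.3,-.08))):
        q=pts(bx,Q,zlo=.022);print(n,q[:,1].min(),q[:,1].max(), [(round(y,3),np.round(q[abs(q[:,1]-y)<.006][np.argmax(q[abs(q[:,1]-y)<.006][:,2])],3)) for y in np.linspace(q[:,1].min()+.01,q[:,1].max()-.01,7)])
    for n,bx in(('stA',(.60,.70,-.04,.04)),('stB',(.60,.70,.27,.36))):
        q=pts(bx,Q,zlo=.145);print(n,q.mean(0).round(3))
    l=pts((.57,.73,-.4,.4),Q,zlo=.011,zhi=.02);print('lane',rect(l))
E
```

```text
S table z -0.0004705972162186711
rim [ 0.4483 -0.002   0.0593] 160 0.0907986628072881
handle [(0.085, array([0.4448, 0.0836, 0.0757])), (0.105, array([0.4402, 0.1035, 0.0744])), (0.125, array([0.4402, 0.1268, 0.0754])), (0.145, array([0.4397, 0.1427, 0.0738]))] 0.1663989027125783
tray (array([ 428.8, -351.5]), array([190.6, 308.7]), 12.6)
mat [0.4278 0.3141 0.0079] (array([418.8, 324.5]), array([181.3, 170.8]), 87.3)
bung [ 0.3976 -0.1375  0.0506] 64 (array([ 398. , -138.8]), array([29.2, 34.6]), 10.4)
A 0.09069979302015985 0.28481344238929274 [(np.float64(0.101), array([0.65 , 0.102, 0.046])), (np.float64(0.13), array([0.646, 0.134, 0.052])), (np.float64(0.159), array([0.642, 0.155, 0.058])), (np.float64(0.188), array([0.641, 0.188, 0.062])), (np.float64(0.217), array([0.637, 0.213, 0.059])), (np.float64(0.246), array([0.634, 0.245, 0.06 ])), (np.float64(0.275), array([0.641, 0.28 , 0.074]))]
B -0.2711050846104832 -0.10387645722006278 [(np.float64(-0.261), array([ 0.657, -0.258,  0.059])), (np.float64(-0.237), array([ 0.656, -0.239,  0.062])), (np.float64(-0.212), array([ 0.655, -0.
[... 1082 characters left out ...]
185, 0.055])), (np.float64(0.205), array([0.638, 0.21 , 0.056])), (np.float64(0.23), array([0.634, 0.235, 0.057])), (np.float64(0.254), array([0.625, 0.249, 0.058]))]
B -0.26455725117642515 -0.09667833231118883 [(np.float64(-0.255), array([ 0.649, -0.25 ,  0.051])), (np.float64(-0.23), array([ 0.661, -0.23 ,  0.054])), (np.float64(-0.205), array([ 0.645, -0.207,  0.056])), (np.float64(-0.181), array([ 0.665, -0.178,  0.055])), (np.float64(-0.156), array([ 0.651, -0.158,  0.056])), (np.float64(-0.131), array([ 0.648, -0.136,  0.042])), (np.float64(-0.107), array([ 0.65 , -0.112,  0.043]))]
stA [0.638 0.005 0.158]
stB [0.632 0.322 0.159]
lane (array([646.3,   3.8]), array([112.3, 699.4]), 0.8)
```

```bash
cat > go.py <<'E'
import sys
from h import *
base=np.array([[0,1,0],[1,0,0],[0,0,-1.]])
def Rt(phi,psi,yaw=0): # deg: tilt about x, then turn psi about z
    return R.from_euler('z',psi,degrees=True).as_matrix()@R.from_euler('x',phi,degrees=True).as_matrix()@base
def row(pos,Rm,T=None):
    T=tool() if T is None else T
    s=T[:3,:3].T@(np.array(pos)-T[:3,3])/.25
    w=R.from_matrix(T[:3,:3].T@Rm).as_rotvec()/(2*np.pi)
    print('row',s.round(3).tolist()+w.round(4).tolist(),'rows~%.1f'%max(np.linalg.norm(s)*5,np.linalg.norm(w)*360/8.59))
if __name__=='__main__':
    a=[float(x) for x in sys.argv[1:]]
    o=get_obs();print(np.round(o['time_s'],2),o['qpos'].round(2),o['ee_pos'].round(4),np.round(o['eef_rot'],3),'F',np.round(o['force'],1),'w',round(float(o['grip_width']),4),round(float(o['grip_force']),1))
    for i in range(0,len(a),5): row(a[i:i+3],Rt(a[i+3],a[i+4]))
E
timeout 60 python3 go.py 0.43 0.2 0.2 -45 4  .43 .2 .25 0 4
```

```text
0.15 [ 1.2   0.3   1.52 -0.    1.32 -0.07] [0.1629 0.5251 0.224 ] [-3.141 -0.     2.841] F [-0.6  0.6 -0.1] w 0.094 0.0
row [-1.406, -0.926, 0.097, 0.0747, -0.1093, 0.1807] rows~9.4
row [-1.406, -0.926, -0.103, -0.0001, 0.0001, 0.191] rows~8.4
```

Call:
{"op": "play_rows", "data": {"motion": [[[-0.5,-0.33,-0.05,0,0,0.1,0],[-0.98,-0.64,-0.1,0,0,0.191,0],[-0.98,-0.64,-0.1,0,0,0.191,0],[-0.98,-0.64,-0.1,0,0,0.191,0],[-0.98,-0.64,-0.1,0,0,0.191,0],[-0.98,-0.64,-0.1,0,0,0.191,0],[-0.98,-0.64,-0.1,0,0,0.191,0],[-0.98,-0.64,-0.1,0,0,0.191,0],[-0.98,-0.64,-0.1,0,0,0.191,0]]]}}

```text
time_s: 1.05
ee_pos: [0.3497, 0.2996, 0.2493]
eef_rot: [-3.141, 0.0, 1.637]
force: [0.3, 0.3, -0.1]
grip_width: 0.0473
grip_force: 0.0
```

```bash
timeout 60 python3 go.py 0.43 0.19 0.16 -45 4 
```

```text
1.05 [ 0.63  0.08  1.73 -0.    1.34  0.56] [0.3497 0.2996 0.2493] [-3.141  0.     1.637] F [ 0.3  0.3 -0.1] w 0.0473 0.0
row [-0.459, 0.291, 0.357, -0.0002, -0.125, -0.0005] rows~5.2
```

Call:
{"op": "play_rows", "data": {"motion": [[[-0.459,0.291,0.357,0,-0.125,0,0],[-0.459,0.291,0.357,0,-0.125,0,0],[-0.459,0.291,0.357,0,-0.125,0,0],[-0.459,0.291,0.357,0,-0.125,0,0],[-0.459,0.291,0.357,0,-0.125,0,0],[-0.459,0.291,0.357,0,-0.125,0,0],[-0.459,0.291,0.357,0,-0.125,0,0]]]}}

```text
time_s: 1.75
ee_pos: [0.4297, 0.1913, 0.1593]
eef_rot: [-3.136, 0.784, 1.648]
force: [-0.8, -0.2, 0.1]
grip_width: 0.0471
grip_force: 0.0
```

```bash
timeout 60 python3 - <<'E'
from fit import *
from go import *
c=cap('wrist');save(c,'w1.png');X=cloud(c)
o=get_obs();print(o['qpos'].round(2),o['ee_pos'],o['eef_rot'])
p=pts((.36,.52,-.08,.075),X,zlo=.078,zhi=.1);print('rim',np.round(circ(p),4),len(p))
h=pts((.37,.5,.075,.2),X,zlo=.055,zhi=.095)
for y in(.08,.1,.12,.14,.155):
    q=h[abs(h[:,1]-y)<.006]
    if len(q): print(y,np.median(q,0).round(4),q[:,0].min().round(3),q[:,0].max().round(3),q[:,2].max().round(4))
row((.437,.114,.068),Rt(-45,4)); row((.437,.16,.11),Rt(-45,4))
E
```

```text
[ 0.66  0.46  1.64 -0.63  1.55  0.77] [0.42998844 0.19101207 0.16004622] [-3.13883335  0.78205704  1.64508608]
rim [0.4484 0.0028 0.0592] 1300
0.08 [0.4417 0.0804 0.077 ] 0.432 0.452 0.079
0.1 [0.4405 0.1003 0.0771] 0.431 0.451 0.0787
0.12 [0.4389 0.12   0.0769] 0.429 0.449 0.0793
0.14 [0.4376 0.1404 0.077 ] 0.427 0.448 0.0792
0.155 [0.4362 0.155  0.0769] 0.427 0.447 0.079
row [0.04, 0.006, 0.479, 0.0001, -0.0005, 0.0005] rows~2.4
row [0.052, 0.019, 0.231, 0.0001, -0.0005, 0.0005] rows~1.2
```

View pics/w1.png

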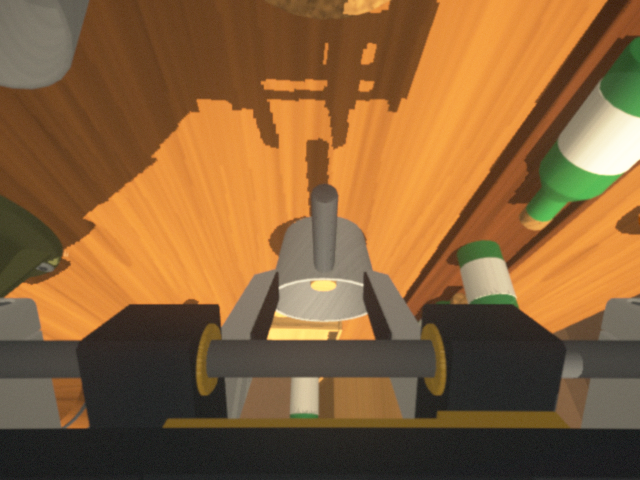

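Wrist view: the pan is centred between the fingers, handle end at (324,190), mouth at (322,285). The handle is aligned.

Call:
{"op": "play_rows", "data": {"motion": [[[0.04,0.016,0.24,0,0,0,0],[0.04,0.016,0.36,0,0,0,0],[0.04,0.016,0.479,0,0,0,0],[0.04,0.016,0.479,0,0,0,0],[0.04,0.016,0.479,0,0,0,0],[0.04,0.016,0.479,0,0,0,-0.9],[0.04,0.016,0.479,0,0,0,-0.9],[0.04,0.016,0.479,0,0,0,-0.9],[0.04,0.016,0.479,0,0,0,-0.9],[0.04,0.016,0.479,0,0,0,-0.9]]], "grip_force": 55}}

```text
time_s: 2.8
ee_pos: [0.4396, 0.1138, 0.0688]
eef_rot: [3.141, 0.785, 1.64]
force: [-1.7, 4.0, 5.4]
grip_width: 0.019
grip_force: 55.0
```

```bash
timeout 60 python3 go.py .4395 .114 .20 -45 4
```

```text
2.8 [ 0.53  0.54  1.79 -0.72  1.31  0.83] [0.4396 0.1138 0.0688] [3.141 0.785 1.64 ] F [-1.7  4.   5.4] w 0.019 55.0
row [-0.37, -0.0, -0.372, 0.0001, -0.0001, -0.0] rows~2.6
```

Call:
{"op": "play_rows", "data": {"motion": [[[-0.05,0,-0.05,0,0,0,-0.9],[-0.1,0,-0.1,0,0,0,-0.9],[-0.17,0,-0.17,0,0,0,-0.9],[-0.24,0,-0.24,0,0,0,-0.9],[-0.31,0,-0.31,0,0,0,-0.9],[-0.38,0,-0.38,0,0,0,-0.9],[-0.45,0,-0.45,0,0,0,-0.9],[-0.45,0,-0.45,0,0,0,-0.9]]]}}

```text
time_s: 3.6
ee_pos: [0.4402, 0.1139, 0.2295]
eef_rot: [3.136, 0.783, 1.637]
force: [0.3, 1.4, -4.1]
grip_width: 0.0191
grip_force: 55.0
```

```bash
timeout 60 python3 - <<'E'
from fit import *
from go import *
o=get_obs();print(o['ee_pos'].round(3),o['eef_rot'].round(3),'F',o['force'].round(1))
X=cloud(cap('wrist'));T=tool()
p=pts((.36,.52,-.08,.075),X,zlo=.15,zhi=.32);
c,n=p.mean(0),np.linalg.svd(p-p.mean(0))[2] if len(p)<3000 else None
h=pts((.37,.5,.14,.2),X,zlo=.15,zhi=.3);print(len(p),c,h.mean(0) if len(h) else 0)
print(p[p[:,2]>p[:,2].max()-.01].mean(0))
c=cap('scene');cv2.imwrite('pics/s2.png',cv2.resize(c['frame'][60:300,150:470],(640,480))[...,::-1])
E
```

```text
[0.44  0.114 0.23 ] [3.136 0.783 1.637] F [ 0.3  1.4 -4.1]
2726 [0.44693998 0.0368328  0.18994972] [0.4168562  0.18614478 0.27078339]
[0.44823557 0.02258354 0.23447546]
```

View pics/s2.png

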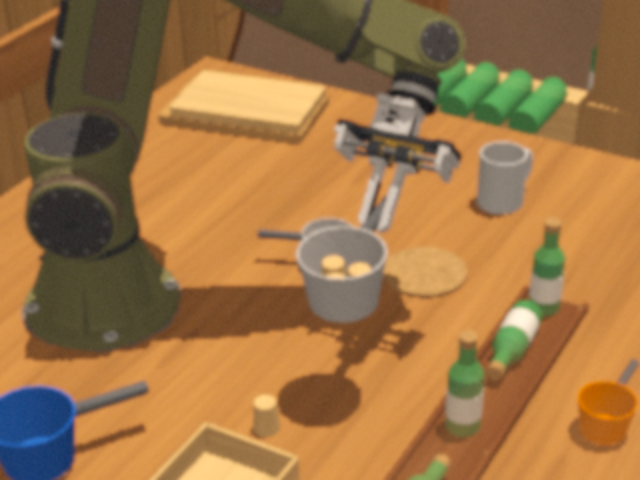

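The pan is lifted at (342,270) in the crop and roughly level, with the bungs still inside. Next I transit and start the tilt.

```bash
timeout 60 python3 - <<'E'
from fit import *
from go import *
S=np.load('/tmp/scene.npz')['X'];D=np.load('/tmp/side.npz')['X']
for Q in(S,D):
    t=pts((.33,.50,-.44,-.19),Q,zlo=.046,zhi=.056);print('tray',rect(t))
row((.415,-.08,.25),Rt(-45,2));row((.415,-.15,.235),Rt(15,2))
E
```

```text
tray (array([ 421.6, -318.2]), array([154.2, 224.4]), 0.2)
tray (array([ 417.4, -308.4]), array([224.8, 149.2]), 89.9)
row [-0.608, -0.151, 0.474, 0.0039, -0.0001, 0.004] rows~3.9
row [-0.763, -0.171, 0.714, 0.0014, 0.1665, 0.0057] rows~7.0
```

Call:
{"op": "play_rows", "data": {"motion": [[[-0.1,-0.02,0.08,0,0,0,-0.9],[-0.2,-0.05,0.16,0,0,0,-0.9],[-0.3,-0.08,0.24,0,0,0,-0.9],[-0.4,-0.1,0.32,0,0,0,-0.9],[-0.5,-0.13,0.4,0,0,0,-0.9],[-0.608,-0.15,0.474,0,0,0.004,-0.9],[-0.608,-0.15,0.474,0.004,0,0.004,-0.9],[-0.64,-0.155,0.53,0.004,0.03,0.004,-0.9],[-0.68,-0.16,0.6,0.004,0.06,0.004,-0.9],[-0.68,-0.16,0.6,0.004,0.06,0.004,-0.9]]]}}

```text
time_s: 4.7
ee_pos: [0.4152, -0.1162, 0.2404]
eef_rot: [-3.133, 0.403, 1.608]
force: [-0.4, 0.3, -4.2]
grip_width: 0.0187
grip_force: 55.0
```

```bash
timeout 60 python3 go.py .417 -.15 .235 15 2 .417 -.233 .265 45 2 .417 -.322 .25 75 2 .417 -.345 .235 85 2
```

```text
4.7 [-0.13 -0.    1.88 -0.42  1.23 -0.03] [ 0.4152 -0.1162  0.2404] [-3.133  0.403  1.608] F [-0.4  0.3 -4.2] w 0.0187 55.0
row [-0.116, 0.003, 0.073, -0.0013, 0.1057, -0.0001] rows~4.4
row [-0.468, -0.009, 0.093, -0.0012, 0.1891, -0.0005] rows~7.9
row [-0.772, -0.021, 0.287, -0.0011, 0.2724, -0.0008] rows~11.4
row [-0.833, -0.023, 0.378, -0.0011, 0.3002, -0.001] rows~12.6
```

Call:
{"op": "play_rows", "data": {"motion": [[[-0.03,0,0.02,0,0.024,0,-0.9],[-0.06,0,0.04,0,0.048,0,-0.9],[-0.09,0,0.06,0,0.072,0,-0.9],[-0.116,0.003,0.073,0,0.09,0,-0.9],[-0.116,0.003,0.073,0,0.1057,0,-0.9],[-0.21,0,0.075,0,0.125,0,-0.9],[-0.3,-0.003,0.08,0,0.147,0,-0.9],[-0.39,-0.005,0.085,0,0.168,0,-0.9],[-0.468,-0.009,0.093,0,0.189,0,-0.9],[-0.468,-0.009,0.093,0,0.189,0,-0.9]]]}}

```text
time_s: 5.7
ee_pos: [0.4169, -0.2341, 0.2631]
eef_rot: [-3.123, -0.788, 1.59]
force: [0.0, -0.4, -3.7]
grip_width: 0.0191
grip_force: 55.0
```

```bash
timeout 60 python3 go.py .417 -.322 .25 75 2 .417 -.345 .235 85 2; timeout 60 python3 -c "
from h import *
c=cap('side');cv2.imwrite('pics/s3.png',cv2.resize(c['frame'][60:300,230:550],(640,480))[...,::-1])"
```

```text
5.7 [-0.83  0.42  1.44  0.5   1.9  -0.85] [ 0.4169 -0.2341  0.2631] [-3.123 -0.788  1.59 ] F [ 0.  -0.4 -3.7] w 0.0191 55.0
row [-0.285, -0.01, -0.212, -0.0006, 0.0829, -0.002] rows~3.5
row [-0.393, -0.012, -0.235, -0.0004, 0.1106, -0.0021] rows~4.6
```

View pics/s3.png

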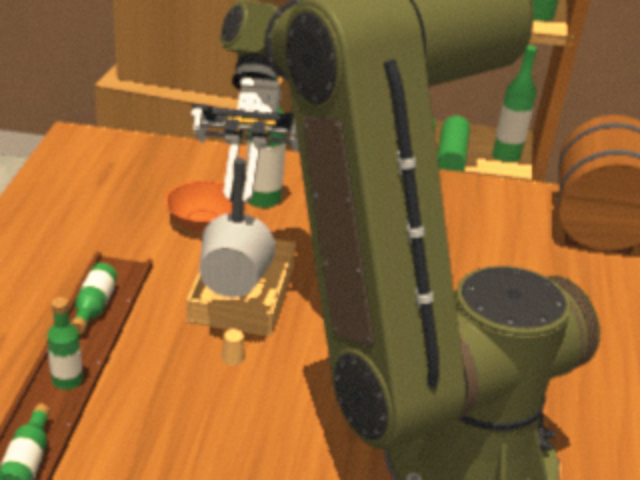

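```bash
timeout 60 python3 - <<'E'
from fit import *
from go import *
S=np.load('/tmp/scene.npz')['X'];D=np.load('/tmp/side.npz')['X']
for Q in(S,D):
    t=pts((.36,.54,-.75,-.55),Q,zlo=.25,zhi=.31);print('wine',t.mean(0))
row((.39,-.305,.245),Rt(70,-25))
E
```

```text
wine [ 0.45207737 -0.64067002  0.27864417]
wine [ 0.44396146 -0.62388215  0.27306403]
row [-0.256, -0.117, -0.147, -0.0644, 0.0689, 0.0389] rows~4.3
```

Call:
{"op": "play_rows", "data": {"motion": [[[-0.06,-0.03,-0.04,-0.016,0.017,0.01,-0.9],[-0.12,-0.06,-0.07,-0.032,0.034,0.02,-0.9],[-0.19,-0.09,-0.11,-0.048,0.052,0.029,-0.9],[-0.256,-0.117,-0.147,-0.0644,0.069,0.039,-0.9],[-0.256,-0.117,-0.147,-0.0644,0.069,0.039,-0.9],[-0.256,-0.117,-0.147,-0.0644,0.069,0.039,-0.9],[-0.256,-0.117,-0.147,-0.0644,0.069,0.039,-0.9]]]}}

```text
time_s: 6.45
ee_pos: [0.3912, -0.3031, 0.2485]
eef_rot: [3.123, -1.218, 1.158]
force: [0.6, 0.0, -2.4]
grip_width: 0.0188
grip_force: 55.0
```

```bash
timeout 60 python3 go.py .42 -.233 .265 45 2;  timeout 60 python3 -c "
from h import *
c=cap('side');d=cap('scene');a=cv2.resize(c['frame'][90:270,260:420],(400,450));b=cv2.resize(d['frame'][150:400,130:370],(400,450));cv2.imwrite('pics/s4.png',np.hstack([a,b])[...,::-1])"
```

```text
6.45 [-1.12  0.54  1.52  0.89  1.94 -0.76] [ 0.3912 -0.3031  0.2485] [ 3.123 -1.218  1.158] F [ 0.6  0.  -2.4] w 0.0188 55.0
row [0.167, -0.012, 0.261, 0.0635, -0.0674, -0.0394] rows~4.2
```

View pics/s4.png

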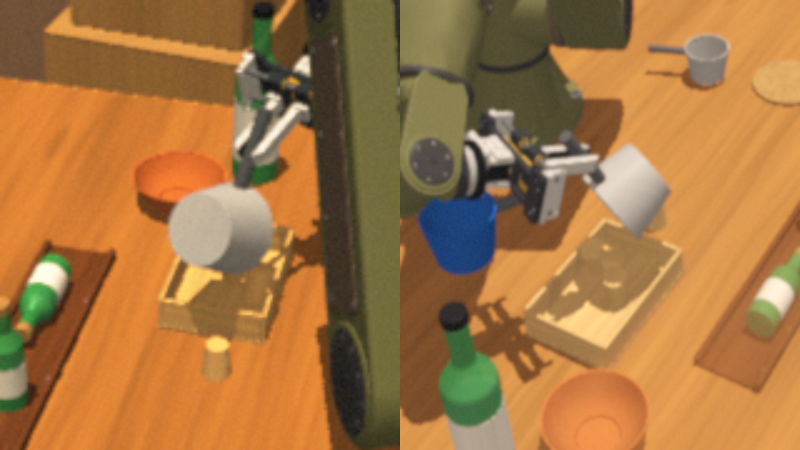

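Call:
{"op": "play_rows", "data": {"motion": [[[0,0,0,0,0,0,-0.9],[0,0,0,0,0,0,-0.9],[0,0,0,0,0,0,-0.9],[0.167,-0.012,0.261,0.0635,-0.0674,-0.0394,-0.9],[0.167,-0.012,0.261,0.0635,-0.0674,-0.0394,-0.9],[0.167,-0.012,0.261,0.0635,-0.0674,-0.0394,-0.9],[0.167,-0.012,0.261,0.0635,-0.0674,-0.0394,-0.9],[0.167,-0.012,0.261,0.0635,-0.0674,-0.0394,-0.9]]]}}

```text
time_s: 7.35
ee_pos: [0.4206, -0.2335, 0.2663]
eef_rot: [3.138, -0.783, 1.61]
force: [0.2, 0.4, -2.9]
grip_width: 0.0187
grip_force: 55.0
```

```bash
timeout 60 python3 go.py .42 -.15 .28 0 2 .42 -.08 .28 -45 2
```

```text
7.35 [-0.83  0.42  1.43  0.5   1.89 -0.86] [ 0.4206 -0.2335  0.2663] [ 3.138 -0.783  1.61 ] F [ 0.2  0.4 -2.9] w 0.0187 55.0
row [0.275, 0.01, 0.197, 0.0002, -0.1246, 0.0005] rows~5.2
row [0.474, 0.021, 0.394, 0.0004, -0.2496, 0.0004] rows~10.5
```

Call:
{"op": "play_rows", "data": {"motion": [[[0.06,0,0.04,0,-0.024,0,-0.9],[0.12,0,0.08,0,-0.048,0,-0.9],[0.18,0,0.12,0,-0.072,0,-0.9],[0.24,0,0.16,0,-0.096,0,-0.9],[0.275,0.01,0.197,0,-0.12,0,-0.9],[0.32,0.01,0.25,0,-0.144,0,-0.9],[0.37,0.01,0.3,0,-0.168,0,-0.9],[0.42,0.02,0.35,0,-0.192,0,-0.9],[0.45,0.02,0.38,0,-0.216,0,-0.9],[0.474,0.02,0.394,0,-0.239,0,-0.9]]]}}

```text
time_s: 8.35
ee_pos: [0.4189, -0.0798, 0.2789]
eef_rot: [3.139, 0.715, 1.6]
force: [-0.7, -0.7, -3.7]
grip_width: 0.0187
grip_force: 55.0
```

```bash
timeout 60 python3 - <<'E'
from fit import *
from go import *
o=get_obs();print(o['ee_pos'].round(3),'F',o['force'].round(1))
T=tool();cs=[cap('scene'),cap('side')]
D=cloud(cs[1]);S=cloud(cs[0])
p=T[:3,3]
for Q in(S,D):
    q=pts((p[0]-.08,p[0]+.08,p[1]-.2,p[1]-.035),Q,zlo=p[2]-.12,zhi=p[2]+.06)
    for y in np.arange(q[:,1].min(),q[:,1].max(),.015):
        a=q[abs(q[:,1]-y)<.008]; print(round(y,3),a[:,2].max().round(3),end='; ')
    print()
    b=pts((.3,.55,-.44,-.09),Q,zlo=.018,zhi=.045)
c=cs[1];d=cs[0];a=cv2.resize(c['frame'][100:270,260:420],(400,450));b=cv2.resize(d['frame'][200:370,190:350],(400,450));cv2.imwrite('pics/s5.png',np.hstack([a,b])[...,::-1])
row((.42,.2,.28),Rt(-45,2)); row((.42,.437,.25),Rt(-45,0))
E
```

```text
[ 0.419 -0.08   0.279] F [-0.7 -0.7 -3.7]
-0.259 0.278; -0.244 0.282; -0.229 0.283; -0.214 0.283; -0.199 0.284; -0.184 0.287; -0.169 0.286; -0.154 0.29; -0.139 0.294; -0.124 0.286; 
-0.253 0.274; -0.238 0.276; Traceback (most recent call last):
  File "<stdin>", line 10, in <module>
    return umr_maximum(a, axis, None, out, keepdims, initial, where)
ValueError: zero-size array to reduction operation maximum which has no identity
```

```bash
timeout 60 python3 - <<'E'
from fit import *
from go import *
cs=[cap('scene'),cap('side')]
c=cs[1];d=cs[0];a=cv2.resize(c['frame'][100:270,260:420],(400,450));b=cv2.resize(d['frame'][200:370,190:350],(400,450));cv2.imwrite('pics/s5.png',np.hstack([a,b])[...,::-1])
row((.42,.16,.28),Rt(-45,2)); row((.42,.437,.25),Rt(-45,0))
E
```

```text
row [0.726, 0.033, -0.629, -0.0006, -0.0124, -0.0003] rows~4.8
row [1.645, 0.068, -1.258, 0.0032, -0.0124, 0.0038] rows~10.4
```

View pics/s5.png

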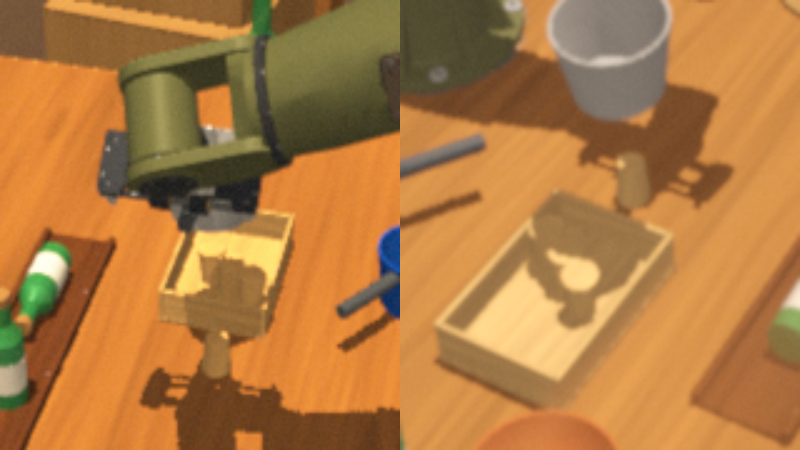

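```bash
timeout 60 python3 - <<'E'
from fit import *
S0=np.load('/tmp/scene.npz');c=cap('scene');S=cloud(c);W=cloud(cap('wrist'));D=cloud(cap('side'))
for n,Q in(('S',S),('D',D),('W',W)):
    b=pts((.355,.485,-.41,-.215),Q,zlo=.012,zhi=.07); print(n,'tray',len(b),b.max(0) if len(b) else 0, np.histogram(b[:,2],np.arange(.012,.08,.008))[0])
    H=np.histogram2d(b[:,0],b[:,1],[np.arange(.35,.5,.02),np.arange(-.42,-.2,.02)])[0].astype(int);print(H)
q=pts((.36,.48,-.26,-.12),W,zlo=.15,zhi=.3);print('pan W',len(q),np.histogram(q[:,2],np.arange(.15,.31,.01))[0])
# heights inside pan from scene
print(S[200:250:4,248+0:262:4,2].round(2))
E
```

```text
S tray 694 [ 0.48227927 -0.21507426  0.06313063] [ 49  53  52  65 102 350  23   0]
[[ 0  3  1  1  2  1 11 24  6  1]
 [ 0  0  0  0  0  1 67 40 21  0]
 [ 0  0  1  0  0 18 44 28  0  2]
 [ 0  0  1  0  1 30 47 18  0  1]
 [ 0  1  0  0 64 56 27  0  0  0]
 [ 0  0  0  0 25 71 10  0  0  0]
 [ 0  0  0  0  0  0  0  0  0  0]]
D tray 401 [ 0.45705811 -0.24057306  0.06059566] [ 43  41  40  50 113 113   1   0]
[[ 1  0  0  0  0  0  1 17 44  0]
 [ 3  1  0  0  0  0  3 20 55  0]
 [ 4  0  0  0  0  1 15 59  2  0]
 [ 0  0  0  0  1  7 22 42  0  0]
 [ 0  0  0  0  5 13 61  3  0  0]
 [ 0  0  0  0  1  6 14  0  0  0]
 [ 0  0  0  0  0  0  0  0  0  0]]
W tray 2485 [ 0.46330763 -0.24698782  0.05964571] [ 226  238  253  272  292 1204    0    0]
[[  0   0   0   0   0   0   6  95 138   0]
 [  0   0   0   0   0   0  36 152 411   0]
 [  0   0   0   0   0   5 103 344  66   0]
 [  0   0   0   0   0   8 139 368   0   0]
 [  0   0   0   0   0  11 388   7   0   0]
 [  0   0   0   0   1  63 144   0   0   0]
 [  0   0   0   0   0   0   0   0   0   0]]
pan W 2723 [  0   0   0   0   1 424 605 563 356 148   0  68 450 108   0]
[[-0.    0.    0.28  0.28]
 [ 0.01  0.28  0.27  0.26]
 [-0.    0.27  0.25  0.25]
 [-0.    0.27  0.25  0.25]
 [-0.    0.26  0.24  0.23]
 [ 0.    0.26  0.24  0.22]
 [ 0.    0.    0.26  0.27]
 [-0.    0.    0.24  0.25]
 [ 0.    0.    0.    0.23]
 [ 0.    0.    0.    0.21]
 [ 0.    0.   -0.   -0.  ]
 [ 0.    0.   -0.   -0.  ]
 [ 0.    0.   -0.    0.  ]]
```

Depth shows three bungs in the tray, tops at about 56 mm and none left in the pan. Now to the mat.

```bash
timeout 60 python3 go.py .38 .2 .26 -47.5 20 .356 .417 .16 -47.5 35
```

```text
8.7 [ 0.11  0.02  1.86 -0.72  1.39  0.26] [ 0.4194 -0.0816  0.2796] [3.14  0.709 1.599] F [ 0.6 -0.8 -2.3] w 0.0191 55.0
row [0.909, -0.125, -0.677, -0.0353, -0.0189, -0.0367] rows~5.7
row [1.83, -0.196, -0.941, -0.0643, -0.0185, -0.0667] rows~10.3
```

Call:
{"op": "play_rows", "data": {"motion": [[[0.15,-0.02,-0.11,0,-0.005,0,-0.9],[0.3,-0.04,-0.22,-0.01,-0.01,-0.01,-0.9],[0.45,-0.06,-0.34,-0.02,-0.015,-0.02,-0.9],[0.6,-0.08,-0.45,-0.03,-0.019,-0.03,-0.9],[0.75,-0.1,-0.56,-0.035,-0.019,-0.037,-0.9],[0.909,-0.125,-0.677,-0.035,-0.019,-0.037,-0.9],[0.909,-0.125,-0.677,-0.035,-0.019,-0.037,-0.9]]]}}

```text
time_s: 9.4
ee_pos: [0.3791, 0.2041, 0.2583]
eef_rot: [-3.134, 0.829, 1.93]
force: [1.9, -0.8, -3.3]
grip_width: 0.0191
grip_force: 55.0
```

```bash
timeout 60 python3 go.py .356 .417 .15 -47.5 35
```

```text
9.4 [ 0.8   0.22  1.74 -0.73  1.61  0.58] [0.3791 0.2041 0.2583] [-3.134  0.829  1.93 ] F [ 1.9 -0.8 -3.3] w 0.0191 55.0
row [0.88, 0.211, -0.321, -0.0307, -0.0001, -0.027] rows~4.8
```

Call:
{"op": "play_rows", "data": {"motion": [[[0.15,0.035,-0.05,-0.006,0,-0.005,-0.9],[0.3,0.07,-0.11,-0.012,0,-0.01,-0.9],[0.45,0.1,-0.16,-0.018,0,-0.016,-0.9],[0.6,0.14,-0.22,-0.024,0,-0.022,-0.9],[0.75,0.18,-0.28,-0.031,0,-0.027,-0.9],[0.88,0.211,-0.321,-0.031,0,-0.027,-0.9],[0.88,0.211,-0.321,-0.031,0,-0.027,-0.9]]]}}

```text
time_s: 10.1
ee_pos: [0.3572, 0.4146, 0.1475]
eef_rot: [-3.139, 0.831, 2.182]
force: [0.6, -0.3, -3.1]
grip_width: 0.0192
grip_force: 55.0
```

```bash
cat > pan.py <<'E'
from fit import *
from go import *
o=get_obs();T=tool();p=T[:3,3];print(p.round(4),'F',o['force'].round(1))
n=[]
for nm in('scene','side','wrist'):
    Q=cloud(cap(nm));g=p-np.array([-.574,.819,0])*.112
    q=pts((g[0]-.075,g[0]+.075,g[1]-.075,g[1]+.075),Q,zlo=p[2]-.03,zhi=p[2]+.04)
    # top rim: per-angle highest
    d=q[:,:2]-g[:2];r=np.hypot(*d.T);m=(r>.048)&(r<.07);q=q[m];d=d[m]
    a=np.floor(np.degrees(np.arctan2(d[:,1],d[:,0]))/10);R_=[]
    for k in np.unique(a):
        s=q[a==k];R_.append(s[np.argmax(s[:,2])])
    R_=np.array(R_)
    if len(R_)<8: continue
    A=np.c_[R_[:,:2]-g[:2],np.ones(len(R_))];s=np.linalg.lstsq(A,R_[:,2],rcond=None)[0]
    for _ in range(2):
        e=abs(A@s-R_[:,2]);k=e<max(.003,np.median(e)*2);s=np.linalg.lstsq(A[k],R_[k,2],rcond=None)[0]
    print(nm,len(R_),k.sum(),'circle',np.round(circ(R_[k]),4),'slope along handle deg',np.degrees(s[:2]@[-.574,.819]).round(1),'across',np.degrees(s[:2]@[.819,.574]).round(1),'z',s[2].round(4))
E
timeout 60 python3 pan.py;timeout 60 python3 go.py .356 .417 .085 -47.5 35
```

```text
[0.3572 0.4146 0.1475] F [ 0.6 -0.3 -3.1]
scene 36 35 circle [0.4242 0.317  0.0593] slope along handle deg 1.8 across -0.3 z 0.1605
side 36 36 circle [0.421  0.3252 0.0597] slope along handle deg 1.8 across 0.8 z 0.1597
wrist 12 12 circle [0.4191 0.329  0.0511] slope along handle deg 55.3 across 0.6 z 0.0973
10.25 [ 1.09  0.61  1.46 -0.71  1.55  0.68] [0.358  0.4126 0.1506] [3.139 0.831 2.177] F [-0.2 -0.5 -2.5] w 0.0192 55.0
row [0.207, 0.003, 0.163, -0.0002, 0.0003, -0.0005] rows~1.3
```

```bash
timeout 60 python3 go.py .357 .4145 .083 -49.5 35 .357 .4145 .0775 -49.5 35
```

```text
10.25 [ 1.09  0.61  1.46 -0.71  1.55  0.68] [0.358  0.4126 0.1506] [3.139 0.831 2.177] F [-0.2 -0.5 -2.5] w 0.0192 55.0
row [0.205, 0.001, 0.176, -0.0002, -0.0053, -0.0005] rows~1.4
row [0.222, 0.001, 0.191, -0.0002, -0.0053, -0.0005] rows~1.5
```

Call:
{"op": "play_rows", "data": {"motion": [[[0.05,0,0.04,0,-0.002,0,-0.9],[0.1,0,0.085,0,-0.005,0,-0.9],[0.15,0,0.13,0,-0.005,0,-0.9],[0.19,0,0.16,0,-0.005,0,-0.9],[0.205,0,0.176,0,-0.005,0,-0.9],[0.213,0,0.183,0,-0.005,0,-0.9],[0.213,0,0.183,0,-0.005,0,-0.9]]]}}

```text
time_s: 10.95
ee_pos: [0.356, 0.4153, 0.0802]
eef_rot: [3.139, 0.863, 2.179]
force: [-0.4, -1.0, -1.9]
grip_width: 0.0192
grip_force: 55.0
```

```bash
timeout 60 python3 pan.py;timeout 60 python3 go.py .357 .4145 .0765 -49.5 35
```

```text
[0.356  0.4153 0.0802] F [-0.4 -1.  -1.9]
scene 36 33 circle [0.4219 0.3187 0.0601] slope along handle deg -1.0 across 1.2 z 0.096
side 36 36 circle [0.4185 0.3285 0.0592] slope along handle deg -0.3 across 1.3 z 0.0952
wrist 13 13 circle [0.4175 0.3309 0.0513] slope along handle deg 47.4 across -0.8 z 0.0354
11.1 [ 1.11  0.73  1.47 -0.74  1.48  0.77] [0.3561 0.4155 0.0806] [3.138 0.863 2.178] F [ 0.   0.3 -3.2] w 0.0194 55.0
row [0.009, 0.001, 0.015, 0.0002, -0.0002, -0.0004] rows~0.1
```

```bash
timeout 60 python3 go.py .3577 .4125 .0770 -49.5 35 
```

```text
11.1 [ 1.11  0.73  1.47 -0.74  1.48  0.77] [0.3561 0.4155 0.0806] [3.138 0.863 2.178] F [ 0.   0.3 -3.2] w 0.0194 55.0
row [0.002, -0.002, 0.02, 0.0002, -0.0002, -0.0004] rows~0.1
```

Call:
{"op": "play_rows", "data": {"motion": [[[0.002,-0.002,0.014,0,0,0,-0.9],[0.002,-0.002,0.02,0,0,0,-0.9],[0.002,-0.002,0.02,0,0,0,-0.9]]]}}

```text
time_s: 11.4
ee_pos: [0.3577, 0.4122, 0.0769]
eef_rot: [3.138, 0.864, 2.178]
force: [-0.9, 2.8, 1.5]
grip_width: 0.0191
grip_force: 55.0
```

Call:
{"op": "play_rows", "data": {"motion": [[[0,0,0,0,0,0,-0.5],[0,0,0,0,0,0,-0.3],[0,0,0,0,0,0,0],[0,0,0,0,0,0,0.1],[0,0,0,0,0,0,0.1],[-0.01,0,-0.06,0,0,0,0.1],[-0.02,0,-0.14,0,0,0,0.1],[-0.04,0,-0.3,0,0,0,0.1],[-0.04,0,-0.5,0,0,0,0.1],[-0.04,0,-0.5,0,0,0,0.1]]]}}

```text
time_s: 12.4
ee_pos: [0.3045, 0.4889, 0.1703]
eef_rot: [3.129, 0.858, 2.175]
force: [-0.1, -0.0, -0.4]
grip_width: 0.0518
grip_force: 0.0
```

```bash
timeout 60 python3 - <<'E'
from fit import *
from go import *
print(get_obs()['ee_pos'],get_obs()['force'].round(1))
for n in('scene','side','wrist'):
    c=cap(n);Q=cloud(c);np.savez('/tmp/'+n,X=Q,f=c['frame'])
    q=pts((.34,.5,.24,.40),Q,zlo=.082,zhi=.105);print(n,np.round(circ(q),4),len(q),np.round(q[:,2].max(),4),'fit slope',np.degrees(np.linalg.lstsq(np.c_[q[:,:2],np.ones(len(q))],q[:,2],rcond=None)[0][:2]).round(1))
    m=pts((.33,.51,.23,.42),Q,zlo=.003,zhi=.012);
    b=pts((.34,.46,-.18,-.08),Q,zlo=.044,zhi=.058);print('bung',b.mean(0),len(b))
row((.396,.1,.25),Rt(0,0)); row((.396,-.132,.16),Rt(0,0))
E
```

```text
[0.30452444 0.48889332 0.17031798] [-0.1 -0.  -0.4]
scene [0.4225 0.3196 0.0608] 274 0.0985 fit slope [ 0.5 -0.9]
bung [ 0.3976364  -0.13678068  0.04956204] 74
side [0.4196 0.3266 0.0612] 355 0.0966 fit slope [0.3 0. ]
bung [ 0.39348619 -0.12753516  0.04687477] 41
wrist [0.422  0.3252 0.0611] 2217 0.0939 fit slope [ 0.2 -0.4]
bung [nan nan nan] 0
row [-1.211, -0.588, 0.893, 0.0421, 0.133, 0.0909] rows~8.1
row [-1.432, -1.12, 1.704, 0.0421, 0.133, 0.0909] rows~12.5<stdin>:8: RuntimeWarning: Mean of empty slice.
  ret = um.true_divide(
```

Call:
{"op": "play_rows", "data": {"motion": [[[0,0,-0.2,0.005,0.015,0.01,0],[-0.4,-0.2,0.1,0.01,0.03,0.02,0],[-0.7,-0.35,0.4,0.02,0.06,0.04,0],[-0.97,-0.47,0.7,0.042,0.133,0.0909,0.4],[-0.97,-0.47,0.7,0.042,0.133,0.0909,0.4],[-0.97,-0.47,0.7,0.042,0.133,0.0909,0.4],[-0.97,-0.47,0.7,0.042,0.133,0.0909,0.4],[-0.97,-0.47,0.7,0.042,0.133,0.0909,0.4],[-0.97,-0.47,0.7,0.042,0.133,0.0909,0.4],[-0.97,-0.47,0.7,0.042,0.133,0.0909,0.4]]]}}

```text
time_s: 13.55
ee_pos: [0.3771, 0.177, 0.2353]
eef_rot: [3.141, -0.0, 1.566]
force: [0.2, 0.9, -0.2]
grip_width: 0.0655
grip_force: 0.0
```

```bash
timeout 60 python3 go.py .396 -.06 .2 0 0
```

```text
13.55 [ 0.35 -0.01  1.85  0.    1.3   0.36] [0.3771 0.177  0.2353] [ 3.141 -0.     1.566] F [ 0.2  0.9 -0.2] w 0.0655 0.0
row [-0.948, 0.08, 0.141, 0.0, -0.0, -0.0008] rows~4.8
```

Call:
{"op": "play_rows", "data": {"motion": [[[-0.948,0.08,0.14,0,0,0,0.4],[-0.948,0.08,0.14,0,0,0,0.4],[-0.948,0.08,0.14,0,0,0,0.4],[-0.948,0.08,0.14,0,0,0,0.4],[-0.948,0.08,0.14,0,0,0,0.4],[-0.948,0.08,0.14,0,0,0,0.4],[-0.948,0.08,0.14,0,0,0,0.4]]]}}

```text
time_s: 14.25
ee_pos: [0.3967, -0.0569, 0.1997]
eef_rot: [-3.14, -0.001, 1.571]
force: [0.8, 0.7, -0.7]
grip_width: 0.0657
grip_force: 0.0
```

```bash
timeout 60 python3 - <<'E'
from fit import *
from go import *
print(get_obs()['ee_pos'],get_obs()['force'].round(1))
c=cap('wrist');Q=cloud(c);save(c,'w2.png')
b=pts((.3,.5,-.2,.1),Q,zlo=.044,zhi=.06);print('bung',np.median(b,0) if len(b) else 0,len(b),rect(b) if len(b) else 0)
t=pts((.33,.5,-.44,-.19),Q,zlo=.053,zhi=.065);
k=cv2.kmeans(t[:,:2].astype(np.float32),3,None,(3,50,1e-5),5,cv2.KMEANS_PP_CENTERS);print(len(t),k[2],np.bincount(k[1].ravel()))
E
```

```text
[ 0.39670735 -0.05692449  0.1997146 ] [ 0.8  0.7 -0.7]
bung [ 0.3967463  -0.1308876   0.05012077] 770 (array([ 396.7, -132.2]), array([30.5, 29.9]), 89.8)
42 [[ 0.3833793  -0.24880171]
 [ 0.37103802 -0.2485971 ]
 [ 0.3775604  -0.24758683]] [10 14 18]
```

View pics/w2.png

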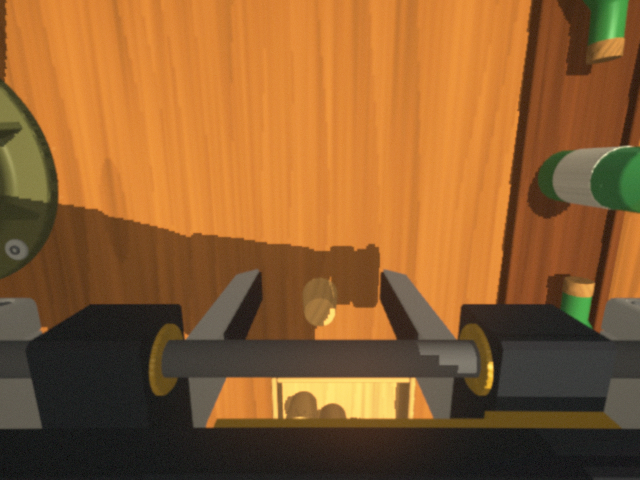

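Wrist view: the loose bung sits at (320,303), bungs are visible in the tray around (302,405) and (332,410), and the counter beside it is clear.

Call:
{"op": "play_rows", "data": {"motion": [[[-0.2,0,0.1,0,0,0,0.4],[-0.3,0,0.25,0,0,0,0.4],[-0.3,0,0.4,0,0,0,0.4],[-0.3,0,0.55,0,0,0,0.4],[-0.3,0,0.67,0,0,0,0.4],[-0.3,0,0.67,0,0,0,0.4],[-0.3,0,0.67,0,0,0,-0.5],[-0.3,0,0.67,0,0,0,-0.5],[-0.3,0,0.67,0,0,0,-0.5],[-0.3,0,0.67,0,0,0,-0.5]]], "grip_force": 20}}

```text
time_s: 15.3
ee_pos: [0.3974, -0.1329, 0.0339]
eef_rot: [3.139, 0.0, 1.571]
force: [-0.9, -0.0, -0.2]
grip_width: 0.037
grip_force: 0.2
```

Call:
{"op": "play_rows", "data": {"motion": [[[0,0,-0.12,0,0,0,-0.5],[0,0,-0.26,0,0,0,-0.5],[0,0,-0.4,0,0,0,-0.5],[0,0,-0.4,0,0,0,-0.5]]]}}

```text
time_s: 15.7
ee_pos: [0.3985, -0.1337, 0.1372]
eef_rot: [3.134, 0.002, 1.57]
force: [-0.4, -0.5, -1.3]
grip_width: 0.0355
grip_force: 19.9
```

```bash
timeout 60 python3 - <<'E'
from fit import *
from go import *
o=get_obs();print(o['ee_pos'],o['grip_width'],o['grip_force'],o['force'].round(1))
for n in('scene','side'):
    Q=cloud(cap(n))
    t=pts((.355,.485,-.41,-.215),Q,zlo=.02,zhi=.065);H=np.histogram2d(t[:,0],t[:,1],[np.arange(.35,.5,.02),np.arange(-.42,-.19,.02)])[0].astype(int);print(H)
row((.43,-.375,.135),Rt(0,0));row((.43,-.375,.042),Rt(0,0))
E
```

```text
[ 0.39854346 -0.13367752  0.13720418] 0.035488527193642844 19.904906371125467 [-0.4 -0.5 -1.3]
[[ 1  0  2  3  0  2 14 25  8  0  9]
 [ 0  0  0  0  0  0 56 42 15  0  7]
 [ 0  0  0  0  0 19 40 28  3  0 12]
 [ 0  0  0  0  1 34 37 19  0  0 16]
 [ 0  0  0  0 57 50 23  0  0  0  7]
 [ 0  0  0  0 23 67 10  0  0  0  5]
 [ 0  0  0  0  0  0  0  0  0  0  7]]
[[ 0  0  0  0  0  0  2 16 38  0  0]
 [ 1  0  0  0  0  0  4 19 43  1  0]
 [ 1  0  0  0  0  0  1  5  0  0  0]
 [ 0  0  0  0  0  9 19  5  0  0  0]
 [ 0  0  0  0  3 15 28  1  0  0  0]
 [ 0  0  0  0  1  0  0  0  0  0  0]
 [ 1  0  0  0  0  0  0  0  0  0  0]]
row [-0.968, 0.133, -0.006, 0.0004, -0.0, -0.0001] rows~4.9
row [-0.968, 0.132, 0.366, 0.0004, -0.0, -0.0001] rows~5.2
```

Call:
{"op": "play_rows", "data": {"motion": [[[-0.2,0.03,-0.04,0,0,0,-0.5],[-0.4,0.06,-0.04,0,0,0,-0.5],[-0.6,0.09,-0.04,0,0,0,-0.5],[-0.8,0.12,-0.04,0,0,0,-0.5],[-0.968,0.133,-0.02,0,0,0,-0.5],[-0.968,0.133,0.1,0,0,0,-0.5],[-0.968,0.133,0.22,0,0,0,-0.5],[-0.968,0.133,0.32,0,0,0,-0.5],[-0.968,0.133,0.37,0,0,0,-0.5],[-0.968,0.133,0.37,0,0,0,-0.5]]]}}

```text
time_s: 16.8
ee_pos: [0.4291, -0.3742, 0.038]
eef_rot: [-3.139, -0.003, 1.57]
force: [-0.9, -0.2, 0.0]
grip_width: 0.0366
grip_force: 19.9
```

Call:
{"op": "play_rows", "data": {"motion": [[[0,0,0,0,0,0,0.1],[0,0,0,0,0,0,0.1],[0,0,0,0,0,0,0.1],[0,0,-0.15,0,0,0,0.1],[0,0,-0.35,0,0,0,0.1],[0,0,-0.55,0,0,0,0.1],[0,0,-0.7,0,0,0,0.1],[0,0,-0.7,0,0,0,0.1]]]}}

```text
time_s: 17.6
ee_pos: [0.4312, -0.3761, 0.2212]
eef_rot: [3.134, 0.006, 1.571]
force: [0.3, 0.4, -1.1]
grip_width: 0.0519
grip_force: 0.0
```

```bash
timeout 60 python3 - <<'E'
from fit import *
from top import topmap
from go import *
o=get_obs();print(o['time_s'],o['ee_pos'],o['force'].round(1))
qs=[]
for n in('scene','side','wrist'):
    c=cap(n);Q=cloud(c);qs.append((Q,c['frame']))
    for k,bx in(('A',(.61,.69,.09,.285)),('B',(.61,.69,-.3,-.08))):
        q=pts(bx,Q,zlo=.04,zhi=.07)
        if len(q)<20: continue
        e=[np.median(q[abs(q[:,1]-y)<.01],0).round(4) for y in np.arange(bx[2],bx[3],.03) if (abs(q[:,1]-y)<.01).sum()>5]
        print(n,k,q[:,1].min().round(3),q[:,1].max().round(3),[x[:2].tolist() for x in e])
topmap(qs,'pics/top2.png')
E
```

```text
17.6 [ 0.43118924 -0.37606855  0.22122433] [ 0.3  0.4 -1.1]
scene A 0.095 0.281 [[0.6423, 0.1193], [0.6395, 0.1518], [0.6427, 0.1816], [0.6406, 0.2096], [0.6386, 0.2388]]
scene B -0.272 -0.107 [[0.6657, -0.2654], [0.6661, -0.2391], [0.668, -0.2103], [0.6663, -0.1796], [0.6635, -0.1505], [0.6615, -0.1204]]
side A 0.107 0.262 [[0.6404, 0.1168], [0.6313, 0.1526], [0.6305, 0.1789], [0.6273, 0.2097], [0.6269, 0.2401], [0.6293, 0.2614]]
side B -0.263 -0.101 [[0.6557, -0.2389], [0.6555, -0.2115], [0.6536, -0.1795], [0.6554, -0.1544]]
wrist B -0.266 -0.172 [[0.6564, -0.2632], [0.6546, -0.2398], [0.6535, -0.2099], [0.6511, -0.183]]
```

View pics/top2.png

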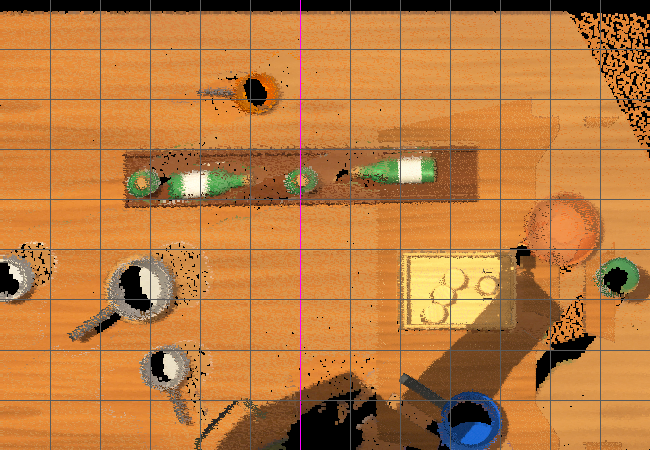

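Top view: four bungs are in the tray (433,315), (445,295), (458,278), (487,285). The pan is on the mat at (140,290). The fallen bottles are at (205,183) and (400,170).

```bash
timeout 60 python3 go.py .656 -.12 .20 -35 3
```

```text
17.75 [-0.78  0.35  1.47  0.    1.32 -0.78] [ 0.4297 -0.3747  0.2144] [-3.142e+00 -1.000e-03  1.571e+00] F [-0.8 -0.4 -0.6] w 0.0517 0.0
row [1.019, 0.905, 0.059, -0.0026, -0.0974, -0.0081] rows~6.8
```

Call:
{"op": "play_rows", "data": {"motion": [[[0.3,0.27,0,0,-0.02,0,0.35],[0.6,0.54,0,0,-0.05,0,0.35],[0.8,0.75,0,0,-0.07,0,0.35],[0.999,0.905,0.05,-0.002,-0.0974,-0.008,0.35],[0.999,0.905,0.05,-0.002,-0.0974,-0.008,0.35],[0.999,0.905,0.05,-0.002,-0.0974,-0.008,0.35],[0.999,0.905,0.05,-0.002,-0.0974,-0.008,0.35],[0.999,0.905,0.05,-0.002,-0.0974,-0.008,0.35],[0.999,0.905,0.05,-0.002,-0.0974,-0.008,0.35]]]}}

```text
time_s: 18.65
ee_pos: [0.6559, -0.1248, 0.2008]
eef_rot: [-3.134, 0.611, 1.627]
force: [0.3, -0.8, 0.2]
grip_width: 0.0633
grip_force: 0.0
```

```bash
cat > bot.py <<'E'
from fit import *
from go import *
import sys
y0,y1=float(sys.argv[1]),float(sys.argv[2])
o=get_obs();print(o['time_s'],o['qpos'].round(2),o['ee_pos'].round(4),o['eef_rot'].round(3),o['force'].round(1),o['grip_width'].round(4))
X=cloud(cap('wrist'))
q=pts((.6,.7,y0,y1),X,zlo=.022,zhi=.07)
print(q[:,1].min().round(4),q[:,1].max().round(4))
for y in np.arange(y0,y1,.02):
    s=q[abs(q[:,1]-y)<.006]
    if len(s)>8: print(round(y,3),'x mid',((np.percentile(s[:,0],1)+np.percentile(s[:,0],99))/2).round(4),'w',np.ptp(s[:,0]).round(3),'top z',np.percentile(s[:,2],98).round(4),'x@top',np.median(s[s[:,2]>np.percentile(s[:,2],90)][:,0]).round(4))
a=[float(x) for x in sys.argv[3:]]
for i in range(0,len(a),5): row(a[i:i+3],Rt(a[i+3],a[i+4]))
E
timeout 60 python3 bot.py -.3 -.06 .656 -.199 .038 -35 3 .656 -.155 .10 -35 3
```

```text
Traceback (most recent call last):
  File "bot.py", line 5, in <module>
    o=get_obs();print(o['time_s'],o['qpos'].round(2),o['ee_pos'].round(4),o['eef_rot'].round(3),o['force'].round(1),o['grip_width'].round(4))
                                                                                                                    ^^^^^^^^^^^^^^^^^^^^^
AttributeError: 'float' object has no attribute 'round'
```

```bash
sed -i "s/,o\['grip_width'\].round(4))/,o['grip_width'])/" bot.py
timeout 60 python3 bot.py -.3 -.06 .656 -.199 .038 -35 3 .656 -.155 .10 -35 3
```

```text
18.65 [-0.03  0.58  1.29 -0.64  1.29  0.11] [ 0.6559 -0.1248  0.2008] [-3.134  0.611  1.627] [ 0.3 -0.8  0.2] 0.06327557567093546
-0.2657 -0.1045
-0.26 x mid 0.6645 w 0.048 top z 0.0562 x@top 0.6649
-0.24 x mid 0.6636 w 0.049 top z 0.0566 x@top 0.6642
-0.22 x mid 0.6628 w 0.049 top z 0.0569 x@top 0.6632
-0.2 x mid 0.6627 w 0.049 top z 0.0569 x@top 0.6629
-0.18 x mid 0.6622 w 0.048 top z 0.0565 x@top 0.662
-0.16 x mid 0.6618 w 0.047 top z 0.0543 x@top 0.6619
-0.14 x mid 0.6613 w 0.024 top z 0.0438 x@top 0.6618
-0.12 x mid 0.6602 w 0.024 top z 0.044 x@top 0.6599
-0.1 x mid 0.6607 w 0.023 top z 0.0434 x@top 0.6603
row [0.135, -0.01, 0.704, -0.0008, 0.0, 0.0002] rows~3.6
row [0.137, -0.002, 0.4, -0.0008, 0.0, 0.0002] rows~2.1
```

```bash
timeout 60 python3 go.py .6627 -.199 .040 -35 1.5  .6627 -.165 .089 -35 1.5
```

```text
18.7 [-0.03  0.58  1.29 -0.64  1.29  0.11] [ 0.6556 -0.1257  0.2015] [-3.136  0.611  1.625] F [ 0.   0.  -0.2] w 0.0636 0.0
row [0.13, 0.017, 0.698, 0.0016, 0.0001, 0.0036] rows~3.6
row [0.128, 0.023, 0.46, 0.0016, 0.0001, 0.0036] rows~2.4
```

Call:
{"op": "play_rows", "data": {"motion": [[[0.13,0.022,0.2,0.0016,0,0.0036,0.35],[0.13,0.022,0.35,0.0016,0,0.0036,0.35],[0.13,0.02,0.48,0.0016,0,0.0036,0.35],[0.13,0.017,0.6,0.0016,0,0.0036,0.35],[0.13,0.017,0.698,0.0016,0,0.0036,0.35],[0.13,0.017,0.698,0.0016,0,0.0036,0.35],[0.13,0.017,0.698,0.0016,0,0.0036,-0.2],[0.13,0.017,0.698,0.0016,0,0.0036,-0.2],[0.13,0.017,0.698,0.0016,0,0.0036,-0.2],[0.13,0.017,0.698,0.0016,0,0.0036,-0.2]]], "grip_force": 35}}

```text
time_s: 19.7
ee_pos: [0.6643, -0.1982, 0.0432]
eef_rot: [3.137, 0.612, 1.595]
force: [-3.7, 1.4, 6.4]
grip_width: 0.0489
grip_force: 35.0
```

```bash
timeout 60 python3 go.py .655 -.19 .2 -35 1.5
```

```text
19.7 [-0.14  0.79  1.33 -0.72  1.03  0.22] [ 0.6643 -0.1982  0.0432] [3.137 0.612 1.595] F [-3.7  1.4  6.4] w 0.0489 35.0
row [-0.333, -0.034, -0.533, 0.0006, 0.0002, -0.0003] rows~3.1
```

Call:
{"op": "play_rows", "data": {"motion": [[[-0.03,0,-0.05,0,0,0,-0.2],[-0.08,0,-0.13,0,0,0,-0.2],[-0.14,-0.01,-0.23,0,0,0,-0.2],[-0.21,-0.02,-0.34,0,0,0,-0.2],[-0.28,-0.03,-0.45,0,0,0,-0.2],[-0.333,-0.034,-0.533,0,0,0,-0.2],[-0.333,-0.034,-0.533,0,0,0,-0.2]]]}}

```text
time_s: 20.4
ee_pos: [0.6558, -0.19, 0.2035]
eef_rot: [3.13, 0.612, 1.591]
force: [0.4, 0.0, -1.6]
grip_width: 0.0492
grip_force: 35.0
```

```bash
timeout 60 python3 go.py .645 -.17 .2 10 -20  .64 -.15 .16 55 -35
```

```text
20.4 [-0.13  0.58  1.28 -0.64  1.24  0.05] [ 0.6558 -0.19    0.2035] [3.13  0.612 1.591] F [ 0.4  0.  -1.6] w 0.0492 35.0
row [0.074, -0.041, -0.035, 0.0148, 0.1234, 0.0596] rows~5.8
row [0.232, -0.061, 0.049, -0.0179, 0.2404, 0.111] rows~11.1
```

Call:
{"op": "play_rows", "data": {"motion": [[[0.02,-0.01,-0.01,0.003,0.024,0.012,-0.2],[0.03,-0.02,-0.02,0.006,0.048,0.024,-0.2],[0.05,-0.03,-0.03,0.009,0.072,0.036,-0.2],[0.07,-0.04,-0.035,0.012,0.096,0.048,-0.2],[0.074,-0.041,-0.035,0.0148,0.1234,0.0596,-0.2],[0.1,-0.045,-0.02,0.008,0.147,0.07,-0.2],[0.13,-0.05,0,0,0.17,0.08,-0.2],[0.16,-0.055,0.02,-0.006,0.193,0.09,-0.2],[0.2,-0.06,0.035,-0.012,0.216,0.1,-0.2],[0.232,-0.061,0.049,-0.018,0.2404,0.111,-0.2]]]}}

```text
time_s: 21.4
ee_pos: [0.6382, -0.1505, 0.1543]
eef_rot: [3.117, -0.785, 1.032]
force: [0.3, -0.4, -2.4]
grip_width: 0.0492
grip_force: 35.0
```

```bash
cat > up.py <<'E'
from fit import *
from go import *
import sys
o=get_obs();p=o['ee_pos'];print(o['time_s'],o['qpos'].round(2),p.round(4),o['eef_rot'].round(3),o['force'].round(1),o['grip_width'])
for n in('scene','side'):
    X=cloud(cap(n));q=pts((p[0]-.06,p[0]+.06,p[1]-.06,p[1]+.06),X,zlo=p[2]-.1,zhi=p[2]+.12)
    zt=q[:,2].max();zb=q[:,2].min()
    nk=q[(q[:,2]>p[2]+.06)];bd=q[(q[:,2]<p[2]-.03)]
    print(n,'z',zb.round(3),zt.round(3),'neck',nk.mean(0).round(4) if len(nk) else 0,len(nk),'lowbody',bd.mean(0).round(4) if len(bd) else 0,len(bd))
a=[float(x) for x in sys.argv[1:]]
for i in range(0,len(a),5): row(a[i:i+3],Rt(a[i+3],a[i+4]))
E
timeout 60 python3 up.py .648 -.13 .12 55 -35
timeout 60 python3 -c "
from h import *
c=cap('side');d=cap('scene');a=cv2.resize(c['frame'][140:300,190:330],(400,450));b=cv2.resize(d['frame'][160:340,300:460],(400,450));cv2.imwrite('pics/s6.png',np.hstack([a,b])[...,::-1])"
```

```text
21.4 [-0.56  0.6   1.45  0.85  1.24 -0.37] [ 0.6382 -0.1505  0.1543] [ 3.117 -0.785  1.032] [ 0.3 -0.4 -2.4] 0.049248854285872765
scene z 0.083 0.261 neck [ 0.6306 -0.1596  0.2373] 269 lowbody [ 0.6495 -0.1657  0.1054] 200
side z 0.073 0.268 neck [ 0.618  -0.1732  0.2354] 243 lowbody [ 0.63   -0.1246  0.1012] 154
row [-0.02, -0.006, 0.155, -0.0055, 0.0283, 0.0069] rows~1.2
```

View pics/s6.png

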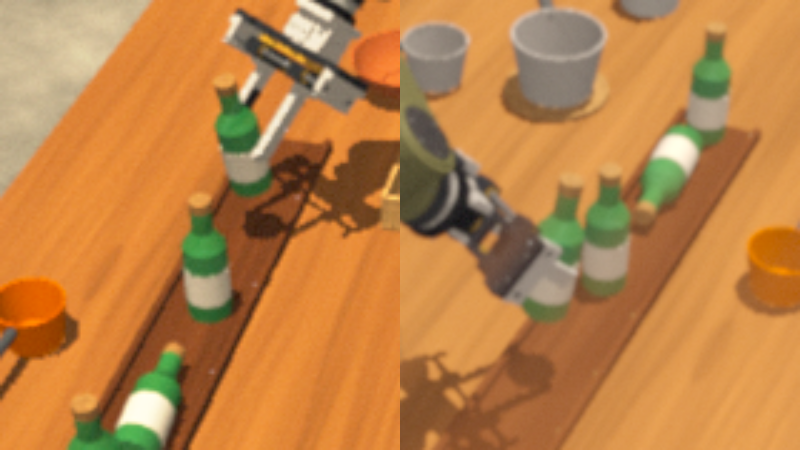

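```bash
cat > ax.py <<'E'
from fit import *
from go import *
import sys
from scipy.optimize import least_squares
def prof(h): return np.interp(h,[0,.098,.118,.16],[.025,.025,.012,.012])
def axis(p,hw=.07):
    out=[]
    for n in('scene','side'):
        c=cap(n);X=cloud(c);f=c['frame'].astype(float)
        g=(f[...,1]>1.35*f[...,0])&(f[...,1]>40)
        q=X[g];m=(abs(q[:,0]-p[0])<hw)&(abs(q[:,1]-p[1])<hw)&(q[:,2]>.01)&(q[:,2]<p[2]+.12);q=q[m]
        def res(s):
            b=np.array([s[0],s[1],s[2]]);a=np.array([s[3],s[4],1]);a/=np.linalg.norm(a)
            h=(q-b)@a;r=np.linalg.norm(q-b-h[:,None]*a,axis=1);return (r-prof(h))*1000
        s=least_squares(res,[p[0],p[1],p[2]-.075,0,0],loss='soft_l1').x
        print(n,len(q),'base',s[:3].round(4),'lean deg x,y',np.degrees(s[3:]).round(1));out.append(s)
    return np.mean(out,0)
if __name__=='__main__':
    o=get_obs();p=o['ee_pos'];print(o['time_s'],p.round(4),o['eef_rot'].round(3),o['force'].round(1),round(float(o['grip_width']),4))
    a=[float(x) for x in sys.argv[1:]]
    if len(a)==3: p=np.array(a)
    print(axis(p).round(4))
E
timeout 60 python3 ax.py; echo standing ref; timeout 60 python3 ax.py .645 0 .08
```

```text
21.6 [ 0.6383 -0.1507  0.1545] [ 3.117 -0.775  1.036] [-0.3  1.3 -1.6] 0.0491
scene 161 base [ 0.6368 -0.1576  0.084 ] lean deg x,y [ 6.8 12.6]
side 256 base [ 0.6365 -0.1484  0.0818] lean deg x,y [5.7 9.7]
[ 0.6367 -0.153   0.0829  0.109   0.1941]
standing ref
21.7 [ 0.6391 -0.1501  0.156 ] [ 3.113 -0.776  1.04 ] [ 0.6  0.2 -1.1] 0.0492
scene 181 base [ 0.6425 -0.0046  0.0029] lean deg x,y [-0.5  0.6]
side 287 base [ 6.395e-01 -3.000e-04  2.300e-03] lean deg x,y [0.2 0.3]
[ 0.641  -0.0025  0.0026 -0.002   0.0075]
```

```bash
timeout 60 python3 go.py .642 -.14 .115 57 -30.5
```

```text
21.8 [-0.56  0.59  1.44  0.84  1.24 -0.36] [ 0.6392 -0.1499  0.1561] [ 3.113 -0.777  1.04 ] F [-0.1  0.5 -2.1] w 0.049 35.0
row [-0.087, -0.014, 0.145, 0.0044, 0.0346, 0.0007] rows~1.5
```

Call:
{"op": "play_rows", "data": {"motion": [[[-0.02,0,0.04,0,0.01,0,-0.2],[-0.05,-0.01,0.09,0.002,0.02,0,-0.2],[-0.087,-0.014,0.145,0.0044,0.0346,0,-0.2],[-0.087,-0.014,0.145,0.0044,0.0346,0,-0.2],[-0.087,-0.014,0.145,0.0044,0.0346,0,-0.2],[-0.087,-0.014,0.145,0.0044,0.0346,0,-0.2]]]}}

```text
time_s: 22.4
ee_pos: [0.6422, -0.1404, 0.1156]
eef_rot: [3.134, -0.994, 1.046]
force: [0.3, -0.0, -1.1]
grip_width: 0.0491
grip_force: 35.0
```

```bash
timeout 60 python3 ax.py; timeout 60 python3 go.py .642 -.14 .085 57 -30.5
```

```text
22.4 [ 0.6422 -0.1404  0.1156] [ 3.134 -0.994  1.046] [ 0.3 -0.  -1.1] 0.0491
scene 221 base [ 0.6529 -0.132   0.047 ] lean deg x,y [-2.2  0.1]
side 283 base [ 0.6485 -0.1245  0.0446] lean deg x,y [-1.  -1.8]
[ 0.6507 -0.1283  0.0458 -0.0276 -0.0142]
22.5 [-0.6   0.72  1.46  1.05  1.3  -0.56] [ 0.642  -0.1404  0.1155] [ 3.134 -0.995  1.046] F [ 0.9 -0.1 -1.2] w 0.0491 35.0
row [-0.102, -0.001, 0.068, 0.0001, -0.0001, 0.0007] rows~0.6
```

Call:
{"op": "play_rows", "data": {"motion": [[[-0.035,0,0.024,0,0,0,-0.2],[-0.07,0,0.047,0,0,0,-0.2],[-0.105,0,0.07,0,0,0,-0.2],[-0.13,0,0.087,0,0,0,-0.2],[-0.14,0,0.093,0,0,0,-0.2],[-0.143,0,0.095,0,0,0,-0.2],[-0.143,0,0.095,0,0,0,-0.2]]]}}

```text
time_s: 23.2
ee_pos: [0.6423, -0.1393, 0.073]
eef_rot: [3.137, -1.001, 1.045]
force: [-5.2, 4.3, 16.8]
grip_width: 0.0486
grip_force: 35.0
```

```bash
timeout 60 python3 ax.py
```

```text
23.2 [ 0.6423 -0.1393  0.073 ] [ 3.137 -1.001  1.045] [-5.2  4.3 16.8] 0.0486
scene 42 base [ 0.6677 -0.1426  0.0033] lean deg x,y [-8.5  4.7]
side 255 base [ 0.6472 -0.1234  0.0018] lean deg x,y [ 0.1 -2. ]
[ 0.6575 -0.133   0.0026 -0.0738  0.0239]
```

Call:
{"op": "play_rows", "data": {"motion": [[[0.004,0,-0.002,0,0,0,-0.2],[0.004,0,-0.002,0,0,0,-0.2],[0.004,0,-0.002,0,0,0,0],[0.004,0,-0.002,0,0,0,0.2],[0.004,0,-0.002,0,0,0,0.4],[0.004,0,-0.002,0,0,0,0.5],[0.004,0,-0.002,0,0,0,0.5],[0.004,0,-0.08,0,0,0,0.5],[0.004,0,-0.2,0,0,0,0.5],[0.004,0,-0.3,0,0,0,0.5]]]}}

```text
time_s: 24.3
ee_pos: [0.6092, -0.1956, 0.1139]
eef_rot: [3.138, -0.997, 1.042]
force: [-0.0, 0.7, 0.4]
grip_width: 0.0707
grip_force: 0.0
```

```bash
timeout 60 python3 ax.py .65 -.125 .075;  timeout 60 python3 go.py .6 -.2 .28 0 0
```

```text
24.3 [ 0.6092 -0.1956  0.1139] [ 3.138 -0.997  1.042] [-0.   0.7  0.4] 0.0707
scene 39 base [ 1.2094e+00 -8.2390e-01 -4.0000e-04] lean deg x,y [-300.9  367.7]
side 250 base [ 0.648  -0.1234  0.0025] lean deg x,y [-0.4 -0.3]
[ 9.2870e-01 -4.7370e-01  1.0000e-03 -2.6291e+00  3.2056e+00]
24.4 [-0.71  0.73  1.45  1.    1.38 -0.6 ] [ 0.6095 -0.1973  0.1151] [ 3.133 -0.996  1.044] F [0.2 0.  0.1] w 0.0708 0.0
row [0.538, -0.024, -0.383, 0.043, -0.1544, -0.0775] rows~7.5
```

Call:
{"op": "play_rows", "data": {"motion": [[[0,0,-0.15,0,0,0,0.35],[0.1,0,-0.3,0.01,-0.02,-0.01,0.35],[0.3,0,-0.38,0.02,-0.06,-0.03,0.35],[0.538,-0.024,-0.383,0.043,-0.1544,-0.0775,0.35],[0.538,-0.024,-0.383,0.043,-0.1544,-0.0775,0.35],[0.538,-0.024,-0.383,0.043,-0.1544,-0.0775,0.35],[0.538,-0.024,-0.383,0.043,-0.1544,-0.0775,0.35],[0.538,-0.024,-0.383,0.043,-0.1544,-0.0775,0.35],[0.538,-0.024,-0.383,0.043,-0.1544,-0.0775,0.35]]]}}

```text
time_s: 25.3
ee_pos: [0.6014, -0.196, 0.2781]
eef_rot: [-3.139, 0.003, 1.578]
force: [-0.0, 0.5, 0.1]
grip_width: 0.0637
grip_force: 0.0
```

```bash
timeout 60 python3 go.py .56 .03 .3 0 0 .638 .11 .21 35 3
```

```text
25.3 [-0.37  0.46  1.18 -0.    1.5  -0.38] [ 0.6014 -0.196   0.2781] [-3.139e+00  3.000e-03  1.578e+00] F [-0.   0.5  0.1] w 0.0637 0.0
row [0.905, -0.159, -0.09, -0.0005, 0.0004, 0.0012] rows~4.6
row [1.224, 0.156, 0.269, 0.0017, 0.0976, -0.0071] rows~6.3
```

Call:
{"op": "play_rows", "data": {"motion": [[[0.25,-0.05,-0.09,0,0,0,0.35],[0.5,-0.1,-0.09,0,0.02,0,0.35],[0.75,-0.1,-0.09,0,0.04,0,0.35],[0.95,0,-0.05,0,0.06,0,0.35],[0.999,0.1,0,0,0.08,0,0.35],[0.999,0.156,0.05,0.0017,0.0976,-0.007,0.35],[0.999,0.156,0.05,0.0017,0.0976,-0.007,0.35],[0.999,0.156,0.05,0.0017,0.0976,-0.007,0.35]]]}}

```text
time_s: 26.1
ee_pos: [0.639, 0.0525, 0.2647]
eef_rot: [-3.14, -0.615, 1.617]
force: [-0.3, 0.6, 1.0]
grip_width: 0.0635
grip_force: 0.0
```

```bash
timeout 60 python3 go.py .638 .11 .22 35 3
```

```text
26.1 [-0.2   0.54  1.2   0.59  1.57 -0.3 ] [0.639  0.0525 0.2647] [-3.14  -0.615  1.617] F [-0.3  0.6  1. ] w 0.0635 0.0
row [0.085, 0.007, 0.278, 0.0003, -0.0006, -0.0008] rows~1.5
```

Call:
{"op": "play_rows", "data": {"motion": [[[0.085,0.005,0.14,0,0,0,0.35],[0.085,0.005,0.278,0,0,0,0.35],[0.085,0.005,0.278,0,0,0,0.35],[0.085,0.005,0.278,0,0,0,0.35]]]}}

```text
time_s: 26.5
ee_pos: [0.6376, 0.1099, 0.2231]
eef_rot: [3.138, -0.615, 1.62]
force: [0.4, -0.3, 0.6]
grip_width: 0.0637
grip_force: 0.0
```

```bash
timeout 60 python3 bot.py .07 .29 .637 .194 .040 35 3
```

```text
26.5 [-0.11  0.55  1.28  0.61  1.45 -0.28] [0.6376 0.1099 0.2231] [ 3.138 -0.615  1.62 ] [ 0.4 -0.3  0.6] 0.06370362930342408
0.1103 0.29
0.11 x mid 0.6435 w 0.024 top z 0.0441 x@top 0.644
0.13 x mid 0.6423 w 0.023 top z 0.0439 x@top 0.6425
0.15 x mid 0.6387 w 0.044 top z 0.0534 x@top 0.6401
0.17 x mid 0.6389 w 0.049 top z 0.0566 x@top 0.6395
0.19 x mid 0.6369 w 0.05 top z 0.0573 x@top 0.6374
0.21 x mid 0.6354 w 0.05 top z 0.0572 x@top 0.6365
0.23 x mid 0.6337 w 0.05 top z 0.0571 x@top 0.6332
0.25 x mid 0.6318 w 0.048 top z 0.0567 x@top 0.6311
row [-0.147, 0.009, 0.795, 0.001, -0.0006, -0.0003] rows~4.0
```

```bash
timeout 60 python3 go.py .6363 .199 .041 35 4.8; timeout 60 python3 ax.py .635 .316 .08
```

```text
26.55 [-0.11  0.55  1.28  0.61  1.45 -0.28] [0.638  0.1095 0.2235] [ 3.137 -0.615  1.62 ] F [ 0.9 -0.2  1. ] w 0.0634 0.0
row [-0.128, 0.007, 0.803, 0.0039, -0.0006, -0.0044] rows~4.1
26.55 [0.638  0.1095 0.2235] [ 3.137 -0.615  1.62 ] [ 0.9 -0.2  1. ] 0.0634
scene 120 base [0.6175 0.5571 0.4735] lean deg x,y [-1.7 37.9]
side 536 base [0.6196 0.2765 0.0138] lean deg x,y [10.1 29.2]
[0.6186 0.4168 0.2436 0.0731 0.5855]
```

Call:
{"op": "play_rows", "data": {"motion": [[[-0.128,0.007,0.2,0.004,0,-0.004,0.35],[-0.128,0.007,0.4,0.004,0,-0.004,0.35],[-0.128,0.007,0.57,0.004,0,-0.004,0.35],[-0.128,0.007,0.7,0.004,0,-0.004,0.35],[-0.128,0.007,0.8,0.004,0,-0.004,0.35],[-0.128,0.007,0.8,0.004,0,-0.004,0.35],[-0.128,0.007,0.8,0.004,0,-0.004,-0.2],[-0.128,0.007,0.8,0.004,0,-0.004,-0.2],[-0.128,0.007,0.8,0.004,0,-0.004,-0.2],[-0.128,0.007,0.8,0.004,0,-0.004,-0.2]]], "grip_force": 35}}

```text
time_s: 27.65
ee_pos: [0.6363, 0.1987, 0.0412]
eef_rot: [-3.138, -0.616, 1.65]
force: [-1.5, -4.0, 8.1]
grip_width: 0.049
grip_force: 35.0
```

```bash
timeout 60 python3 go.py .64 .185 .2 35 4.8
```

```text
27.65 [ 0.03  0.77  1.37  0.69  1.14 -0.4 ] [0.6363 0.1987 0.0412] [-3.138 -0.616  1.65 ] F [-1.5 -4.   8.1] w 0.049 35.0
row [0.321, 0.008, -0.551, -0.0002, -0.0008, -0.0005] rows~3.2
```

Call:
{"op": "play_rows", "data": {"motion": [[[0.03,0,-0.05,0,0,0,-0.2],[0.08,0,-0.13,0,0,0,-0.2],[0.14,0,-0.23,0,0,0,-0.2],[0.2,0,-0.34,0,0,0,-0.2],[0.26,0,-0.45,0,0,0,-0.2],[0.321,0.008,-0.551,0,0,0,-0.2],[0.321,0.008,-0.551,0,0,0,-0.2]]]}}

```text
time_s: 28.35
ee_pos: [0.6407, 0.1854, 0.2038]
eef_rot: [3.139, -0.615, 1.654]
force: [0.6, 0.7, -2.1]
grip_width: 0.0493
grip_force: 35.0
```

```bash
timeout 60 python3 go.py .635 .17 .2 -10 20 .63 .15 .19 -55 35; timeout 60 python3 go.py
```

```text
28.35 [ 0.01  0.59  1.27  0.63  1.38 -0.23] [0.6407 0.1854 0.2038] [ 3.139 -0.615  1.654] F [ 0.6  0.7 -2.1] w 0.0493 35.0
row [-0.057, -0.028, -0.022, 0.0099, -0.1249, -0.0425] rows~5.5
row [-0.144, -0.055, -0.035, -0.0156, -0.2442, -0.092] rows~11.0
28.35 [ 0.01  0.59  1.27  0.63  1.38 -0.23] [0.6407 0.1854 0.2038] [ 3.139 -0.615  1.654] F [ 0.6  0.7 -2.1] w 0.0493 35.0
```

Call:
{"op": "play_rows", "data": {"motion": [[[-0.02,-0.01,-0.01,0.002,-0.025,-0.009,-0.2],[-0.03,-0.015,-0.02,0.004,-0.05,-0.017,-0.2],[-0.04,-0.02,-0.02,0.006,-0.075,-0.026,-0.2],[-0.05,-0.025,-0.022,0.008,-0.1,-0.034,-0.2],[-0.057,-0.028,-0.022,0.0099,-0.1249,-0.0425,-0.2],[-0.07,-0.03,-0.025,0.005,-0.149,-0.052,-0.2],[-0.09,-0.035,-0.03,0,-0.173,-0.062,-0.2],[-0.11,-0.045,-0.035,-0.006,-0.197,-0.072,-0.2],[-0.13,-0.05,-0.035,-0.011,-0.221,-0.082,-0.2],[-0.144,-0.055,-0.035,-0.0156,-0.2442,-0.092,-0.2]]]}}

```text
time_s: 29.35
ee_pos: [0.6281, 0.1507, 0.1845]
eef_rot: [3.125, 0.814, 2.125]
force: [0.9, -1.3, -3.1]
grip_width: 0.049
grip_force: 35.0
```

```bash
timeout 60 python3 ax.py
```

```text
29.35 [0.6281 0.1507 0.1845] [3.125 0.814 2.125] [ 0.9 -1.3 -3.1] 0.049
scene 223 base [0.6535 0.1047 0.1617] lean deg x,y [-5.7 -4.4]
side 49 base [0.6255 0.1514 0.1502] lean deg x,y [-2.6  3.8]
[ 0.6395  0.1281  0.156  -0.0728 -0.0054]
```

```bash
timeout 60 python3 go.py .641 .165 .12 -55.5 32
```

```text
29.45 [ 0.46  0.55  1.46 -0.88  1.2   0.27] [0.6264 0.1513 0.1815] [3.134 0.811 2.132] F [-1.2 -0.5 -3.1] w 0.0492 35.0
row [0.189, 0.077, 0.159, 0.0015, -0.0252, 0.0001] rows~1.3
```

Call:
{"op": "play_rows", "data": {"motion": [[[0.05,0.02,0.04,0,-0.01,0,-0.2],[0.1,0.04,0.08,0,-0.02,0,-0.2],[0.15,0.06,0.12,0,-0.025,0,-0.2],[0.189,0.077,0.159,0.0015,-0.025,0,-0.2],[0.189,0.077,0.159,0.0015,-0.025,0,-0.2],[0.189,0.077,0.159,0.0015,-0.025,0,-0.2]]]}}

```text
time_s: 30.05
ee_pos: [0.6439, 0.1679, 0.1262]
eef_rot: [3.14, 0.949, 2.116]
force: [-0.5, 0.3, -1.4]
grip_width: 0.0489
grip_force: 35.0
```

```bash
sed -i 's/\*1000$/*1000/; s/hw=.07/hw=.06/' ax.py; timeout 60 python3 ax.py;timeout 60 python3 -c "
from h import *
c=cap('side');d=cap('scene');a=cv2.resize(c['frame'][200:340,190:310],(400,450));b=cv2.resize(d['frame'][130:290,340:480],(400,450));cv2.imwrite('pics/s7.png',np.hstack([a,b])[...,::-1])"
```

```text
30.05 [0.6439 0.1679 0.1262] [3.14  0.949 2.116] [-0.5  0.3 -1.4] 0.0489
scene 236 base [0.6348 0.1714 0.0384] lean deg x,y [  8.8 -12.4]
side 89 base [0.6577 0.1538 0.1127] lean deg x,y [-3.7 -3.9]
[ 0.6462  0.1626  0.0755  0.045  -0.1422]
```

View pics/s7.png

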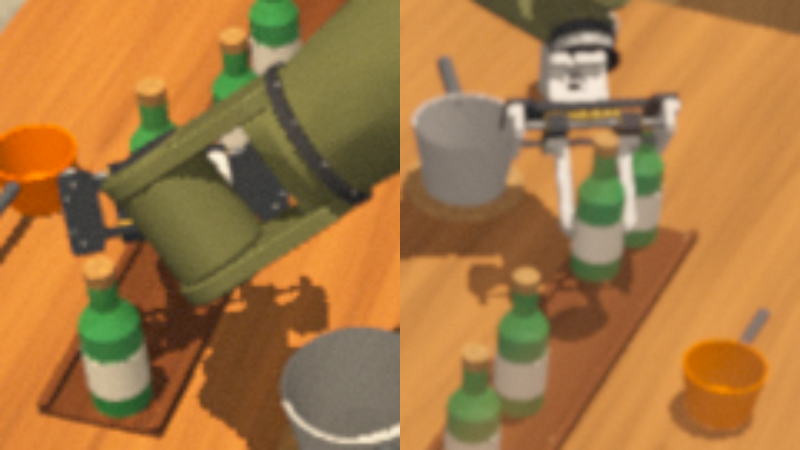

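```bash
timeout 60 python3 - <<'E'
from fit import *
from ax import prof
from scipy.optimize import least_squares
from h import *
c=cap('scene');X=cloud(c);f=c['frame'].astype(float);p=get_obs()['ee_pos']
g=(f[...,1]>1.35*f[...,0])&(f[...,1]>40)
def near(q): return (abs(q[...,0]-p[0])<.05)&(abs(q[...,1]-p[1])<.06)
m=g&near(X)&(X[...,2]>.02)
for z in np.arange(.04,.22,.012):
    s=X[m&(abs(X[...,2]-z)<.006)]
    if len(s): print(round(z,3),len(s),s.mean(0).round(4),'min',s.min(0).round(3)[:2],'max',s.max(0).round(3)[:2])
k=near(X)&(X[...,2]>.16)&(f[...,0]>1.15*f[...,1])&(f[...,1]>1.3*f[...,2])
q=X[k];print('cork',len(q),q.mean(0).round(4) if len(q) else 0,q[:,2].max() if len(q) else 0)
q=X[m]
h0=np.array([p[0],p[1]])
for st in([0,0],[.2,-.2],[-.1,.1]):
    def res(s):
        b=s[:3];a=np.array([s[3],s[4],1]);a/=np.linalg.norm(a);h=(q-b)@a
        r=np.linalg.norm(q-b-h[:,None]*a,axis=1);e=(r-prof(h))*1000
        return np.r_[e,np.maximum(0,-h)*1000,np.maximum(0,h-.145)*1000]
    r=least_squares(res,[p[0],p[1],p[2]-.07,*st],loss='soft_l1');s=r.x;print(s[:3].round(4),np.degrees(s[3:]).round(1),r.cost.round(1),len(q))
E
```

```text
0.076 6 [0.644  0.14   0.0789] min [0.634 0.139] max [0.653 0.142]
0.088 10 [0.644  0.1336 0.0859] min [0.636 0.126] max [0.652 0.138]
0.136 2 [0.6476 0.1386 0.1412] min [0.643 0.138] max [0.652 0.139]
0.148 38 [0.6553 0.1388 0.149 ] min [0.636 0.128] max [0.672 0.154]
0.16 50 [0.6541 0.1387 0.16  ] min [0.635 0.129] max [0.672 0.159]
0.172 69 [0.6567 0.1426 0.1721] min [0.633 0.129] max [0.675 0.159]
0.184 49 [0.6527 0.1473 0.1828] min [0.637 0.134] max [0.666 0.162]
0.196 7 [0.6559 0.1495 0.1934] min [0.651 0.145] max [0.661 0.156]
cork 88 [0.6399 0.1706 0.2186] 0.23448883802332388
[0.6452 0.1077 0.0916] [10.4  9.3] 1109.0 231
[0.636  0.1709 0.0463] [  8.8 -11.9] 728.1 231
[0.6517 0.1593 0.0709] [-2.1  0.4] 546.0 231
```

```bash
timeout 60 python3 go.py .64 .105 .12 -55.5 32 .64 .105 .06 -55.5 32
```

```text
30.3 [ 0.51  0.71  1.41 -1.04  1.23  0.45] [0.6438 0.1683 0.1268] [3.138 0.951 2.116] F [-0.8 -0.1 -2. ] w 0.0488 35.0
row [-0.099, -0.145, 0.185, -0.0012, -0.0028, -0.0012] rows~1.3
row [0.096, -0.145, 0.325, -0.0012, -0.0028, -0.0012] rows~1.8
```

```bash
timeout 60 python3 go.py .64 .11 .12 -55.5 48
```

```text
30.3 [ 0.51  0.71  1.41 -1.04  1.23  0.45] [0.6438 0.1683 0.1268] [3.138 0.951 2.116] F [-0.8 -0.1 -2. ] w 0.0488 35.0
row [-0.089, -0.135, 0.171, -0.0376, -0.0027, -0.0267] rows~1.9
```

Call:
{"op": "play_rows", "data": {"motion": [[[0,0,0,-0.01,0,-0.007,-0.2],[-0.02,-0.03,0.04,-0.02,0,-0.014,-0.2],[-0.04,-0.06,0.08,-0.03,-0.002,-0.02,-0.2],[-0.07,-0.1,0.13,-0.0376,-0.0027,-0.0267,-0.2],[-0.089,-0.135,0.171,-0.0376,-0.0027,-0.0267,-0.2],[-0.089,-0.135,0.171,-0.0376,-0.0027,-0.0267,-0.2],[-0.089,-0.135,0.171,-0.0376,-0.0027,-0.0267,-0.2]]]}}

```text
time_s: 31.0
ee_pos: [0.6537, 0.1285, 0.1524]
eef_rot: [-3.108, 0.857, 2.406]
force: [-0.4, 1.1, -2.3]
grip_width: 0.0493
grip_force: 35.0
```

```bash
cat > ax2.py <<'E'
from fit import *
from ax import prof
from scipy.optimize import least_squares
import sys
o=get_obs();p=o['ee_pos'];print(o['time_s'],o['qpos'].round(2),p.round(4),o['eef_rot'].round(3),o['force'].round(1))
a=[float(x) for x in sys.argv[1:]];c0=np.array(a[:2]) if a else p[:2]
for n in('scene','side'):
    c=cap(n);X=cloud(c);f=c['frame'].astype(float)
    g=(f[...,1]>1.35*f[...,0])&(f[...,1]>40)
    q=X[g&(abs(X[...,0]-c0[0])<.05)&(abs(X[...,1]-c0[1])<.055)&(X[...,2]>.01)]
    best=None
    for st in([0,0],[.2,-.2],[-.1,.1]):
        def res(s):
            b=s[:3];a=np.array([s[3],s[4],1]);a/=np.linalg.norm(a);h=(q-b)@a
            r=np.linalg.norm(q-b-h[:,None]*a,axis=1);e=(r-prof(h))*1000
            return np.r_[e,np.maximum(0,-h)*1000,np.maximum(0,h-.145)*1000]
        for dz in(.05,.07):
            r=least_squares(res,[c0[0],c0[1],(p[2]-dz if not a else .005),*st],loss='soft_l1')
            if best is None or r.cost<best.cost: best=r
    s=best.x;print(n,len(q),s[:3].round(4),np.degrees(s[3:]).round(1),round(best.cost/len(q),2),'zmin green',q[:,2].min().round(4))
E
timeout 60 python3 ax2.py
```

```text
31.0 [ 0.41  0.54  1.57 -1.04  0.95  0.2 ] [0.6537 0.1285 0.1524] [-3.108  0.857  2.406] [-0.4  1.1 -2.3]
scene 260 [0.6542 0.1257 0.0939] [ 5.9 -3.5] 1.97 zmin green 0.1023
side 197 [0.6551 0.1276 0.0896] [ 4.7 -2.8] 1.47 zmin green 0.094
```

```bash
timeout 60 python3 go.py .644 .10 .14 -54.5 18
```

```text
31.1 [ 0.41  0.54  1.57 -1.04  0.95  0.2 ] [0.6537 0.1292 0.1521] [-3.107  0.857  2.408] F [-0.2  0.6 -2.6] w 0.0491 35.0
row [0.004, -0.11, 0.073, 0.0599, -0.0137, 0.0517] rows~3.4
```

Call:
{"op": "play_rows", "data": {"motion": [[[0,-0.03,0.02,0.02,0,0.017,-0.2],[0,-0.06,0.04,0.04,-0.005,0.034,-0.2],[0.004,-0.09,0.06,0.0599,-0.01,0.0517,-0.2],[0.004,-0.11,0.073,0.0599,-0.0137,0.0517,-0.2],[0.004,-0.11,0.073,0.0599,-0.0137,0.0517,-0.2],[0.004,-0.11,0.073,0.0599,-0.0137,0.0517,-0.2],[0.004,-0.11,0.073,0.0599,-0.0137,0.0517,-0.2]]]}}

```text
time_s: 31.8
ee_pos: [0.6442, 0.0998, 0.1409]
eef_rot: [3.14, 0.95, 1.886]
force: [0.3, -0.2, -2.6]
grip_width: 0.0494
grip_force: 35.0
```

```bash
timeout 60 python3 ax2.py;  timeout 60 python3 go.py .644 .105 .09 -55.5 18
```

```text
31.8 [ 0.41  0.72  1.36 -0.98  1.35  0.47] [0.6442 0.0998 0.1409] [3.14  0.95  1.886] [ 0.3 -0.2 -2.6]
scene 230 [0.6425 0.0928 0.0818] [ 3.1 -2. ] 1.81 zmin green 0.0874
side 88 [0.6509 0.0956 0.0768] [-3.7 -0.9] 1.93 zmin green 0.1703
31.9 [ 0.41  0.72  1.36 -0.98  1.35  0.47] [0.6442 0.0996 0.1411] [3.139 0.95  1.884] F [ 0.1  0.  -1.1] w 0.0491 35.0
row [0.178, 0.006, 0.102, 0.0003, -0.0029, -0.0001] rows~1.0
```

Call:
{"op": "play_rows", "data": {"motion": [[[0.05,0,0.035,0,0,0,-0.2],[0.1,0,0.07,0,0,0,-0.2],[0.15,0,0.105,0,0,0,-0.2],[0.19,0,0.135,0,0,0,-0.2],[0.22,0,0.156,0,0,0,-0.2],[0.235,0,0.167,0,0,0,-0.2],[0.235,0,0.167,0,0,0,-0.2],[0.235,0,0.167,0,0,0,-0.2]]]}}

```text
time_s: 32.7
ee_pos: [0.6445, 0.0996, 0.069]
eef_rot: [3.139, 0.951, 1.883]
force: [-0.3, 0.8, -2.4]
grip_width: 0.0491
grip_force: 35.0
```

```bash
timeout 60 python3 ax2.py
```

```text
32.7 [ 0.41  0.82  1.37 -1.    1.29  0.57] [0.6445 0.0996 0.069 ] [3.139 0.951 1.883] [-0.3  0.8 -2.4]
scene 215 [0.6534 0.0891 0.01  ] [-3.2 -0. ] 2.07 zmin green 0.0822
side 62 [0.648  0.0855 0.0137] [-0.3  3. ] 1.85 zmin green 0.1026
```

Call:
{"op": "play_rows", "data": {"motion": [[[0.007,0,0.005,0,0,0,-0.2],[0.013,0,0.0095,0,0,0,-0.2],[0.0165,0,0.0115,0,0,0,-0.2],[0.0165,0,0.0115,0,0,0,-0.2]]], "grip_force": 20}}

```text
time_s: 33.2
ee_pos: [0.6442, 0.0997, 0.0639]
eef_rot: [3.14, 0.952, 1.884]
force: [-2.4, 0.9, 3.0]
grip_width: 0.0492
grip_force: 20.0
```

Call:
{"op": "play_rows", "data": {"motion": [[[0.005,0,0.0035,0,0,0,-0.2],[0.005,0,0.0035,0,0,0,-0.2],[0.005,0,0.0035,0,0,0,-0.2]]], "grip_force": 12}}

```text
time_s: 33.5
ee_pos: [0.6444, 0.0998, 0.0636]
eef_rot: [3.138, 0.953, 1.882]
force: [-7.0, 1.1, 11.8]
grip_width: 0.0493
grip_force: 12.0
```

```bash
timeout 60 python3 ax2.py
```

```text
33.5 [ 0.41  0.83  1.37 -1.01  1.29  0.58] [0.6444 0.0998 0.0636] [3.138 0.953 1.882] [-7.   1.1 11.8]
scene 207 [0.6486 0.0857 0.0046] [-0.3  2. ] 1.88 zmin green 0.0866
side 56 [0.6517 0.0868 0.0087] [-2.1  2.2] 1.81 zmin green 0.096
```

Base on the floor and near upright. I release it and back off along the tool.

Call:
{"op": "play_rows", "data": {"motion": [[[-0.002,0,-0.001,0,0,0,-0.1],[-0.002,0,-0.001,0,0,0,0],[-0.002,0,-0.001,0,0,0,0.1],[-0.002,0,-0.001,0,0,0,0.3],[-0.002,0,-0.001,0,0,0,0.4],[-0.002,0,-0.001,0,0,0,0.4],[-0.002,0,-0.06,0,0,0,0.4],[-0.002,0,-0.16,0,0,0,0.4],[-0.02,0,-0.25,0,0,0,0.4],[-0.1,0,-0.3,0,0,0,0.4]]]}}

```text
time_s: 34.6
ee_pos: [0.6288, 0.1465, 0.1263]
eef_rot: [-3.141, 0.951, 1.888]
force: [-0.3, -0.3, -0.5]
grip_width: 0.0656
grip_force: 0.0
```

```bash
timeout 60 python3 ax2.py .648 .088; timeout 60 python3 go.py .55 .16 .32 0 20
```

```text
34.6 [ 0.49  0.76  1.33 -0.95  1.4   0.52] [0.6288 0.1465 0.1263] [-3.141  0.951  1.888] [-0.3 -0.3 -0.5]
scene 204 [0.6472 0.0904 0.005 ] [-0.  -0.4] 1.92 zmin green 0.0834
side 71 [6.41e-01 9.32e-02 6.00e-04] [2.6 0.3] 0.89 zmin green 0.1065
34.7 [ 0.49  0.75  1.33 -0.95  1.4   0.52] [0.6305 0.1455 0.1295] [3.131 0.95  1.878] F [ 1.  -0.2  1. ] w 0.0658 0.0
row [-0.531, -0.283, -0.57, -0.0017, 0.1512, -0.0054] rows~6.3
```

Call:
{"op": "play_rows", "data": {"motion": [[[-0.16,0,-0.12,0,0,0,0.4],[-0.32,-0.02,-0.26,0,0,0,0.4],[-0.48,-0.1,-0.42,0,0.02,0,0.4],[-0.531,-0.283,-0.57,0,0.05,0,0.4],[-0.531,-0.283,-0.57,0,0.1512,-0.005,0.4],[-0.531,-0.283,-0.57,0,0.1512,-0.005,0.4],[-0.531,-0.283,-0.57,0,0.1512,-0.005,0.4],[-0.531,-0.283,-0.57,0,0.1512,-0.005,0.4]]]}}

```text
time_s: 35.5
ee_pos: [0.5502, 0.1596, 0.3174]
eef_rot: [-3.131, 0.069, 1.911]
force: [-0.0, 0.2, -1.0]
grip_width: 0.0656
grip_force: 0.0
```

Call:
{"op": "play_rows", "data": {"motion": [[[-0.2,-0.3,-0.1,0,0,0,0.4],[-0.4,-0.6,-0.1,0,0,0,0.4],[-0.4,-0.6,-0.1,0,0,0,0.4],[-0.4,-0.6,-0.1,0,0,0,0.4],[-0.4,-0.6,-0.1,0,0,0,0.4]]]}}

```text
time_s: 36.0
ee_pos: [0.4401, 0.0151, 0.3521]
eef_rot: [-3.131, 0.076, 1.907]
force: [0.2, -0.5, 0.1]
grip_width: 0.0659
grip_force: 0.0
```

```bash
timeout 100 python3 - <<'E'
from top import *
from fit import *
print(get_obs()['time_s'],get_obs()['ee_pos'].round(3))
qs=[]
for n in('scene','side','wrist'):
    c=cap(n);Q=cloud(c);qs.append((Q,c['frame']))
    q=pts((.34,.5,.24,.40),Q,zlo=.082,zhi=.105);print(n,'pan',np.round(circ(q),4) if len(q)>9 else 0)
    for y in(-.123,-.002,.09,.316):
        t=pts((.60,.69,y-.035,y+.035),Q,zlo=.14,zhi=.2)
        print('  bottle',y,t.mean(0).round(3) if len(t) else None,t[:,2].max().round(3) if len(t) else 0)
topmap(qs,'pics/top3.png')
E
```

```text
36.0 [0.44  0.015 0.352]
scene pan [0.423  0.3193 0.0603]
  bottle -0.123 [ 0.652 -0.132  0.158] 0.17
  bottle -0.002 [ 0.644 -0.009  0.157] 0.17
  bottle 0.09 [0.65  0.083 0.157] 0.17
  bottle 0.316 [0.638 0.309 0.158] 0.17
side pan [0.4197 0.3266 0.061 ]
  bottle -0.123 [ 0.645 -0.118  0.156] 0.169
  bottle -0.002 [0.637 0.006 0.156] 0.168
  bottle 0.09 [0.644 0.098 0.156] 0.168
  bottle 0.316 [0.632 0.323 0.156] 0.168
wrist pan 0
  bottle -0.123 None 0
  bottle -0.002 [ 0.639 -0.     0.161] 0.168
  bottle 0.09 [0.645 0.091 0.161] 0.169
  bottle 0.316 None 0
```

View pics/top3.png

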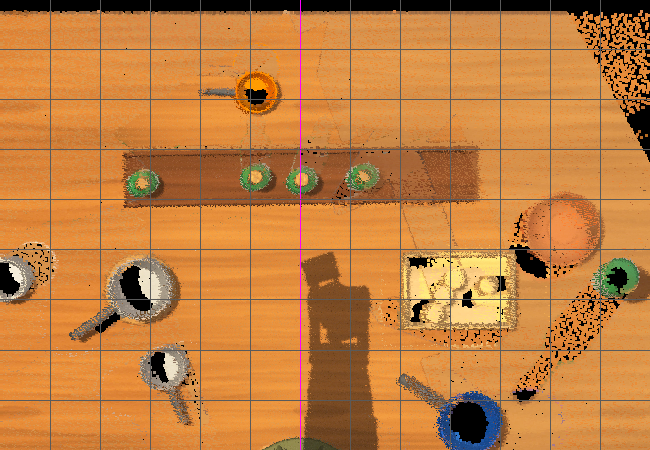

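All four bottles stand in the lane at (143,183), (256,177), (302,180) and (363,176). The pan is centred on the mat at (143,288), and the bungs are in the tray.

```bash
timeout 60 python3 -c "
from station import workorder
print(workorder.hand_in())"
```

```text
the job is handed in; nothing more can be done
None
```

I handed the job in at about 36 s: the last camera check showed all four bungs in the tray, the empty pan upright on the middle of the mat, and all four bottles standing in the lane. The mug, bowl and wine bottle were left alone; the hand-in returned no verdict.

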